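Scoop ceramic closure balls into the kit tray

TASK

Take the yellow scoop by its black grip, scoop ceramic balls out of the steel pan with it and tip them into the wooden kit tray, until at least four of the six are in the tray; any others stay in the pan and none lie elsewhere. Then set the scoop down, standing flat on the blue mat. Use only the scoop on the balls, never the fingers, do not press the scoop hard into the pan, and leave the other things on the table alone.

Things in the scene. Friction and masses are not known exactly. Their poses are not given: they have to be found in the camera images.
- pan: fixed dark steel stock pan. Flat floor 180 (x) by 100 (y) mm inside, its upper face 4 mm above the origin; side walls (+-y, 4 mm thick) upright, end walls (+-x) leaning outward 30 degrees from vertical: mouth 226 by 100 mm inside; rims 44 mm above the origin. Origin: centre of the underside.
- tray: fixed brown wooden kit tray, open box 180 (x) by 160 (y) by 50 mm high, walls and floor 6 mm. Origin: centre of the underside.
- mat: blue cutting mat fixed to the table, 200 (x) by 190 (y) by 3 mm. Origin: centre of its underside.
- scoop: yellow hand scoop, 150 g. Origin: centre of the underside; x forward out of its open front, z up. Flat bottom 90 (x) by 86 mm, 3 mm thick (lip 2 mm); side walls 34 mm high from x -45 to +20 mm, back wall 42 mm high at x -45. Black upright grip over the back: 24 mm wide in y, 36 mm long in x, centred at x -40, from z 42 to 104 mm.
- scoop_grip (a point): centre of the scoop's black grip: at (-40, 0, 78) mm in the scoop's frame; axes as the scoop's
- scoop_lip (a point): middle of the scoop's front lower edge: at (45, 0, 0) mm in the scoop's frame; axes as the scoop's
- ball1: white ceramic ball with brass spots, 26 mm across, 20 g; origin at its centre. Six alike.
- ball2: white ceramic ball with brass spots, 26 mm across, 20 g; origin at its centre. Six alike.
- ball3: white ceramic ball with brass spots, 26 mm across, 20 g; origin at its centre. Six alike.
- ball4: white ceramic ball with brass spots, 26 mm across, 20 g; origin at its centre. Six alike.
- ball5: white ceramic ball with brass spots, 26 mm across, 20 g; origin at its centre. Six alike.
- ball6: white ceramic ball with brass spots, 26 mm across, 20 g; origin at its centre. Six alike.
- glue: bystander: white plastic glue bottle, 64 mm across, 150 mm tall. Origin: centre of the underside.
- tin: bystander: steel tin, 70 mm across, 90 mm tall. Origin: centre of the underside.
- awl: bystander: screwdriver-shaped awl with a red handle, lying down. Origin: underside, near its middle; x runs along it towards the tip or head.
- hammer: bystander: hammer with a light wooden handle, lying down. Origin: underside, near its middle; x runs along it towards the tip or head.
- taper: bystander: yellow hand tape dispenser, a 110 mm disc with a snout, 24 mm high, lying flat. Origin: centre of the underside.
- mug: bystander: blue mug, 80 mm across, 90 mm tall. Origin: centre of the underside.
Mind the look-alikes: they are no part of the job. Of the things that look like the scoop, the largest one is meant.

How it is judged:
By the outcome, as a careful person would: the job done as asked, in the order asked, and still so for the second after the job is handed in, with the robot touching nothing.
It also fails if it takes over 72 s, if anything falls off the work surface, if the arm or the gripper's body presses on something with over 40 N, if the wrist force passes 120 N, or if a joint passes its speed limit or range.

ROBOT

A 6-joint arm with a two-finger parallel gripper is mounted at the origin on the work surface. World frame = base frame: x ahead of the robot, y to its left, z up, the work surface at z = 0. Lengths are in mm, angles in rad, forces in N, time in s.
With the tool pointing down it reaches from about 375 to 975 mm from the base axis. Payload 3.8 kg.
Tool frame: the origin (TCP) lies midway between the tips of the shut fingers; the grasp point (between the pads) lies 19 mm behind it; y points along the fingers, z is the direction in which the jaws open and shut, and the axes are right-handed (so a half turn about y gives the same grasp; the last joint's range is limited). The gripper opens to 88 mm and grips with 3 to 60 N. Pads are 18 mm wide; open, the fingers measure 123 mm over their backs; the gripper's body (75 mm by 187 mm) begins 45 mm behind the grasp point.
Start: joints at [1.174, 0.264, 1.604, -0, 1.274, -0.037], TCP at [237.656, 631.773, 238.706] pointing down, gripper open.
Joint ranges: [-2.63, 2.63], [-0.94, 2.18], [0.31, 2.57], [-1.31, 4.45], [0, 2.66], [-2.55, 2.55]. Speed limits (rad/s): [2.57, 2.57, 3.14, 3.14, 3.14, 3.14].

INTERFACE

Orientations are given as a unit quaternion [w, x, y, z].
In Python, from cell import r, vision, models gives the robot as it stands.
- The arm moves only by the tool carry_out, never from a script. Its argument "motion" is a list of rows, each a list of 7 numbers: the turn, a rotation vector about the tool's x, y, z in degrees, then the shift along the tool's x, y, z in mm, then the finger opening in mm, from 0 to 88.1. A call has 1 to 5 rows; each row shifts and turns the pose as measured when the row begins, along the tool's axes as they then stand; what a row does not reach is not made up. A row lasts 1/8 s, in which the tool goes at most 62.5 mm and 10.7 degrees, less where a joint would pass 70% of its speed; a pose out of reach is approached as far as the arm can. A call with a gripper value outside its range is refused whole. The fingers move at their own pace and stop on an object; "grip_force" is the grip in N (left out, the last holds). Time passes only in rows, so rows that do not move let the fingers close. It gives the time, the measured TCP pose, the force and the opening at its end, in the units of the state.
- r.read_state(): the state, without advancing time (a new reading comes with each control period).
- vision.get_image(name): name is "side" or "top" or "wrist"; returns (picture, depth): 480x640x3 uint8, red, green, blue; 480x640 float32, mm along the optical axis (not along the pixel's ray), 0 where there is no reading.
- vision.camera_info(name): a dict with "intrinsics" (3x3 intrinsics, pixels), "D" ([k1, k2, p1, p2, k3] as OpenCV has them; the pictures are not rectified), "rvec" (rotation vector, rad) and "tvec" (3), from world to camera coordinates, as OpenCV has them. Camera axes: x right, y down, z forward; pixel columns grow to the right and rows downward; lengths in mm; the calibration is good to about 2 mm. A picture is of the moment at which its call begins: read the wrist's pose just before it. camera_info takes no time and is no camera call; for the wrist camera it gives the pose at the moment of the call.
- r.sign_off(): hands the job in, once; it reports no verdict.
Trained networks look in the newest picture that a camera, given by its name, has taken for a name from the list of things; names that differ only in an ending like _2 or _b are one class to them, and where a whole thing is asked for, a point or a joint stands for the part that bears it (a point fixed in the world has none). Each returns a list of dicts, best first, with "score" (0 to 1); they miss things now and then, are a little off and sometimes report something else, mostly with a low value. They report only what shows in the picture. A call takes as long as a camera call. They do not tell look-alikes from the thing itself.
- models.search_frame(thing, camera): "location" ([column, row] in pixels, amid what is visible of it).
- models.silhouettes(thing, camera): "mask" (480x640 bool, what is visible of it) and "location" ([column, row] in pixels, amid what is visible of it).
The state is a dict: "t": time; "joint_pos": joint angles; "qd": joint speeds; "tau": joint torques, N m; "tool_pos": TCP position; "tool_rot": TCP orientation; "ft_force": force on the tool from outside, world axes, zero at the start; "moment": the same for the moment, N m; "grip_width": finger opening in mm.
Only numpy, scipy, OpenCV 4.12 (cv2) and the standard library are available. Lean on these libraries where they do the work, as an engineer would, in place of code of your own. Each camera call takes 0.05 s, during which the arm holds its last target.

## Working session

There is one attempt and no reset: what is moved stays moved. The work goes in short steps, Python scripts to look and compute and a tool call to move; the robot and the scene stay as the last step left them, time stands still between calls to the robot, and variables do not carry over. Pictures are saved under pics/ and viewed, and the job is handed in when it is done.

Besides the shell and the picture viewer there is one more tool, called after "Call:" as name(argument=value, ...), one argument or row to a line, values as JSON. carry_out: Moves the arm, as the interface text tells. Its arguments: {"type":"object","properties":{"motion":{"type":"array","items":{"type":"array","items":{"type":"number"}}},"grip_force":{"type":"number"}},"required":["motion"]}

```bash
ls; mkdir -p pics; python3 - <<'E'
from cell import r, vision, models
import cv2
print(r.read_state())
for n in ["top","side","wrist"]:
    im,d=vision.get_image(n); cv2.imwrite(f"pics/{n}0.png",im[:,:,::-1]); 
    i=vision.camera_info(n); print(n,i)
E
```

```text
pics
{'t': 0.0, 'joint_pos': array([ 1.17407112e+00,  2.64749596e-01,  1.60535081e+00, -2.26073511e-05,
        1.27369882e+00, -3.68962194e-02]), 'qd': array([-0.00015028,  0.00110182,  0.00110709, -0.00181392,  0.0006495 ,
        0.00175523]), 'tau': array([ 1.39831580e-03, -5.02120185e+01, -3.56872165e+01,  7.28805014e-02,
        2.92678789e-02, -1.57354980e-04]), 'tool_pos': array([237.41172563, 631.12041448, 237.40292478]), 'tool_rot': array([-0.69492985,  0.69645688, -0.12669151,  0.12637079]), 'ft_force': array([ 0.01920103,  0.43889255, -0.3259315 ]), 'moment': array([ 0.00971856, -0.01521048,  0.0026606 ]), 'grip_width': 88.0456275313928}
top {'intrinsics': array([[566.71897696,   0.        , 309.00926217],
       [  0.        , 566.71897696, 233.320387  ],
       [  0.        ,   0.        ,   1.        ]]), 'D': array([0.03696656, 0.        , 0.        , 0.        , 0.        ]), 'rvec': array([ 2.20589628, -2.21279008,  0.08114335]), 'tvec': array([ -10.76327014,  584.45329358, 1110.26547283])}
side {'intrinsics': array([[433.89622909,   0.        , 316.59909016],
       [  0.        , 433.89622909, 238.92105356],
       [  0.        ,   0.        ,   1.        ]]), 'D': array([-0.10494952,  0.        ,  0.        ,  0.        ,  0.        ]), 'rvec': array([ 0.53839298, -2.51874969,  1.38083262]), 'tvec': array([519.10981811, 194.78371761, 646.62374433])}
wrist {'intrinsics': array([[344.97784211,   0.        , 321.65442382],
       [  0.        , 344.97784211, 234.87846544],
       [  0.        ,   0.        ,   1.        ]]), 'D': array([-0.00868012,  0.        ,  0.        ,  0.        ,  0.        ]), 'rvec': array([-2.37801169, -1.6465483 , -0.23742364]), 'tvec': array([-673.95712572,  -38.79425668,  389.57451253])}
```

View pics/top0.png

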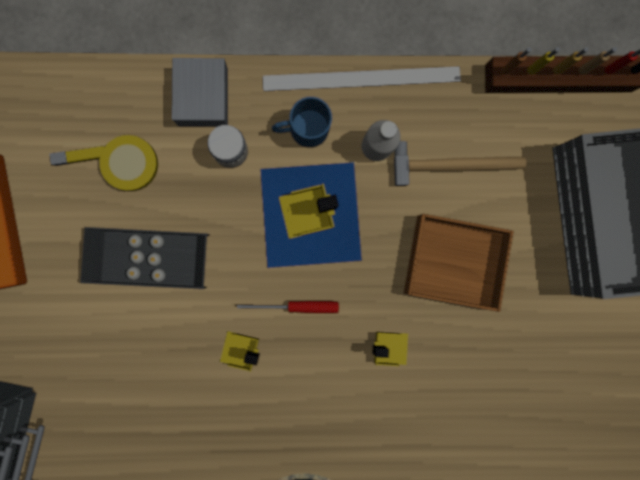

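View pics/side0.png

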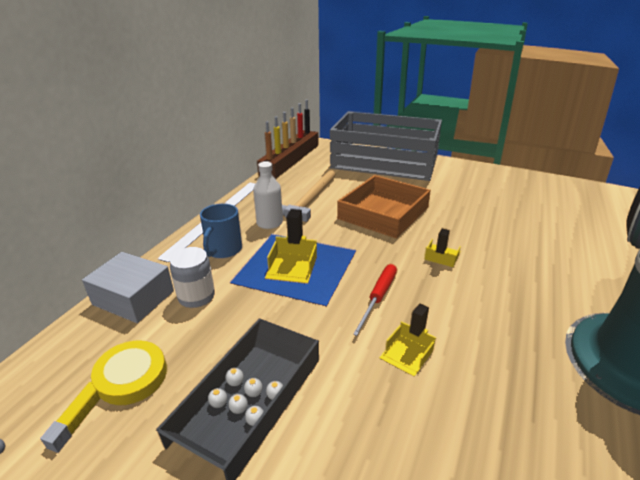

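View pics/wrist0.png

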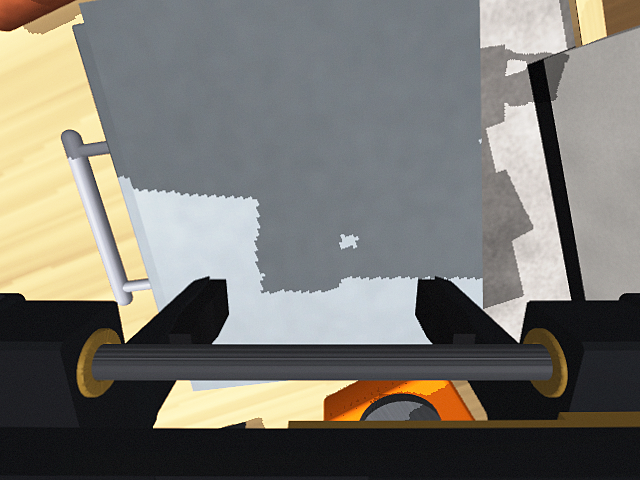

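```bash
cat > h.py <<'E'
from cell import r, vision, models
import cv2, numpy as np
from scipy.spatial.transform import Rotation as R
def cam(n):
    i=vision.camera_info(n); return i["intrinsics"],i["D"],cv2.Rodrigues(i["rvec"])[0],i["tvec"]
def pix2z(n,px,z,c=None):
    K,D,Rm,t=c or cam(n); px=np.asarray(px,float).reshape(-1,1,2)
    u=cv2.undistortPoints(px,K,D)[:,0]; d=np.c_[u,np.ones(len(u))]@Rm; o=-Rm.T@t
    s=(z-o[2])/d[:,2]; return o+d*s[:,None]
def cloud(n,d,mask=None,c=None):
    K,D,Rm,t=c or cam(n); m=(d>0) if mask is None else (d>0)&mask
    v,u=np.nonzero(m); q=cv2.undistortPoints(np.c_[u,v].astype(float).reshape(-1,1,2),K,D)[:,0]
    P=np.c_[q,np.ones(len(q))]*d[v,u][:,None]; return (P-t)@Rm, np.c_[u,v]
def proj(n,P,c=None):
    K,D,Rm,t=c or cam(n); return cv2.projectPoints(np.asarray(P,float).reshape(-1,3),cv2.Rodrigues(Rm)[0],t,K,D)[0][:,0]
def tool():
    s=r.read_state(); q=s["tool_rot"]; return s,R.from_quat([q[1],q[2],q[3],q[0]])
E
python3 - <<'E'
from h import *
im,d=vision.get_image("top"); c=cam("top"); np.save("d_top.npy",d)
for th in ["pan","tray","mat","scoop","ball1"]:
    for o in models.silhouettes(th,"top")[:7]:
        m=o["mask"]; P,_=cloud("top",d,m,c)
        rect=cv2.minAreaRect(P[:,:2].astype(np.float32))
        print(th,round(o["score"],2),np.round(o["location"]),m.sum(),"rect",np.round(rect[0],1),np.round(rect[1],1),round(rect[2],1),"z",np.round(np.percentile(P[:,2],[2,50,98]),1), "med", np.round(np.median(P,axis=0),1))
s,Rt=tool(); print(np.round(Rt.as_matrix(),3))
E
```

```text
pan 0.8 [144. 259.] 6157 rect [537.7 311.3] [248.6 112.2] 88.3 z [ 1.1  6.7 46.8] med [537.2 314.8   6.7]
tray 0.63 [457. 265.] 8076 rect [ 527.  -312.5] [200.2 168. ] 79.0 z [ 2.6  8.  52.6] med [ 526.4 -309.5    8. ]
mat 0.94 [314. 235.] 7223 rect [623. -16.] [200.7 192.2] 4.1 z [-0.4  4.1  8.4] med [611.9 -18.7   4.1]
scoop 0.96 [390. 347.] 1061 rect [ 357. -170.] [74.4 63.1] 86.4 z [-1.1  4.8 78. ] med [ 360.5 -172.9    4.8]
scoop 0.77 [310. 208.] 2131 rect [629.5 -12.9] [ 87.  103.9] 13.0 z [  2.8   7.8 109.5] med [627.9 -12.7   7.8]
scoop 0.66 [239. 356.] 1146 rect [351.9 122.6] [73.9 67.8] 76.5 z [-0.9  4.5 77.8] med [355.8 124.2   4.5]
ball1 0.66 [159. 275.] 126 rect [504.6 281.2] [21.4 23.8] 0.2 z [21.1 27.2 33.3] med [503.9 280.3  27.2]
ball1 0.6 [136. 258.] 138 rect [539.7 321.4] [23.9 21.3] 39.9 z [15.5 27.  32.8] med [538.7 319.9  27. ]
ball1 0.55 [138. 272.] 145 rect [507.8 328.8] [22.6 24.1] 81.2 z [16.4 26.5 34. ] med [507.9 327.1  26.5]
ball1 0.53 [154. 239.] 164 rect [569.3 288.5] [30.4 25.9] 88.7 z [ 3.6 25.8 32.8] med [567.9 284.7  25.8]
ball1 0.5 [154. 257.] 133 rect [534.8 289.3] [22.  23.4] 89.6 z [19.  27.5 33.5] med [534.7 288.2  27.5]
[[ 0.936 -0.     0.352]
 [-0.352 -0.     0.936]
 [-0.    -1.    -0.   ]]
```

```bash
python3 - <<'E'
from h import *
im,d=vision.get_image("top"); c=cam("top")
best=[o for o in models.silhouettes("scoop","top") if 1700<o["mask"].sum()]
m=best[0]["mask"]; P,uv=cloud("top",d,m,c)
g=P[P[:,2]>95]; rr=cv2.minAreaRect(g[:,:2].astype(np.float32)); print("grip top",len(g),np.round(g.mean(0),1),rr)
f=P[P[:,2]<12]; rr=cv2.minAreaRect(f[:,:2].astype(np.float32)); print("floor",len(f),rr)
w=P[P[:,2]<60]; rr=cv2.minAreaRect(w[:,:2].astype(np.float32)); print("body",len(w),rr,np.round(cv2.boxPoints(rr),1))
P,uv=cloud("top",d,None,c)
# pan rim & floor; tray
for nm,(x0,x1,y0,y1),zr in [("panrim",(470,610,170,450),(38,50)),("traywall",(420,640,-430,-200),(44,58))]:
    q=P[(P[:,0]>x0)&(P[:,0]<x1)&(P[:,1]>y0)&(P[:,1]<y1)&(P[:,2]>zr[0])&(P[:,2]<zr[1])]
    rr=cv2.minAreaRect(q[:,:2].astype(np.float32)); print(nm,len(q),np.round(np.median(q[:,2]),1),rr); print(np.round(cv2.boxPoints(rr),1))
q=P[(abs(P[:,0]-537)<40)&(abs(P[:,1]-370)<20)]; print("pan floor z",np.median(q[:,2]))
q=P[(abs(P[:,0]-560)<10)&(abs(P[:,1]-60)<10)]; print("mat z",np.median(q[:,2]))
v=im[190:320,70:220].copy(); cv2.imwrite("pics/panzoom.png",cv2.resize(v,None,fx=5,fy=4.5)[:600,:750,::-1])
v=im[170:280,250:370]; cv2.imwrite("pics/scoopzoom.png",cv2.resize(v,None,fx=5,fy=5)[:,:,::-1])
E
```

```text
grip top 263 [635.8 -45.1 107.6] ((636.2984008789062, -45.31221008300781), (23.69819450378418, 36.017425537109375), 14.677617073059082)
floor 1659 ((632.2972412109375, -17.451614379882812), (92.61276245117188, 113.57164764404297), 14.916545867919922)
body 1945 ((632.2972412109375, -17.451614379882812), (92.61276245117188, 113.57164764404297), 14.916545867919922) [[572.9  25.5]
 [602.2 -84.2]
 [691.7 -60.4]
 [662.4  49.3]]
panrim 978 44.1 ((537.1619873046875, 304.5207824707031), (233.5677490234375, 107.85437774658203), 86.77252960205078)
[[476.7 191. ]
 [584.4 184.9]
 [597.6 418.1]
 [489.9 424.2]]
traywall 1183 50.3 ((526.4822387695312, -303.4503173828125), (180.36024475097656, 159.78045654296875), 79.18016815185547)
[[ 431.1 -377. ]
 [ 588.  -407. ]
 [ 621.9 -229.9]
 [ 464.9 -199.9]]
pan floor z 5.180231508451552
mat z 4.424772362431532
```

View pics/panzoom.png

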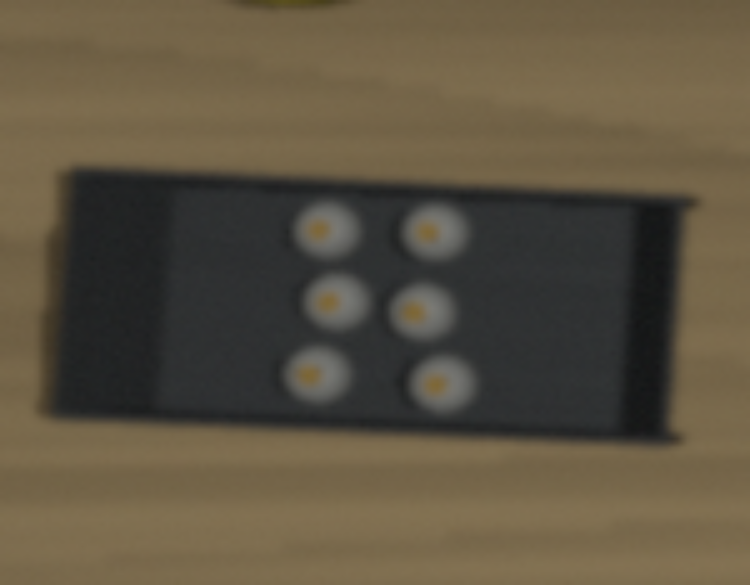

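View pics/scoopzoom.png

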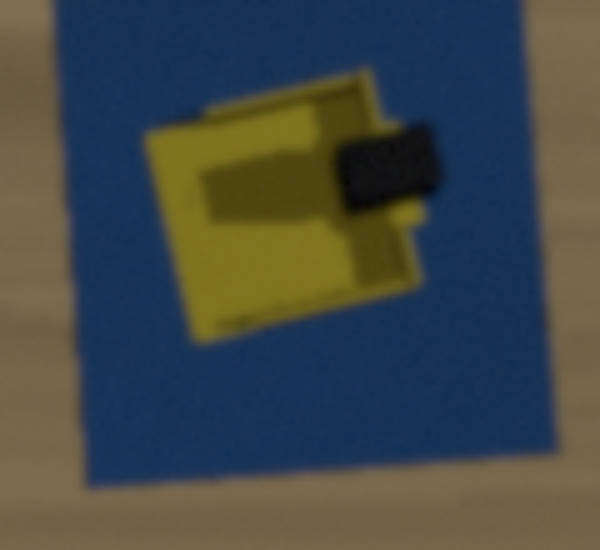

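```bash
cat >> h.py <<'E'
def Rdown(yaw,pitch=0.,roll=0.):
    """tool rotation for scoop yaw (deg) forward dir, nose-down pitch deg; tool x=-fwd,y=-up,z=... """
    S=R.from_euler('ZYX',[yaw,pitch,roll],degrees=True)   # +pitch about y = nose down
    T=R.from_matrix(np.array([[-1,0,0],[0,0,-1],[0,-1,0]],float))  # columns: tool x=-X, y=-Z, z=-Y
    return S*T
def plan(p1,R1,n,grip,p0=None,R0=None,prt=True):
    s,Rc=tool(); p0=np.array(s["tool_pos"] if p0 is None else p0,float); Rc=Rc if R0 is None else R0
    p1=np.array(p1,float); rows=[]; rv=(Rc.inv()*R1).as_rotvec(degrees=True)
    d=(p1-p0)/n; Rk=Rc
    for k in range(n):
        sh=Rk.inv().apply(d); rows.append(list(np.round(rv/n,1))+list(np.round(sh,1))+[grip]); Rk=Rk*R.from_rotvec(rv/n,degrees=True)
    if prt:
        print("[",",\n ".join("["+",".join(f"{v:g}" for v in x)+"]" for x in rows),"]","| rot",np.round(rv,1),"dist",round(np.linalg.norm(p1-p0),1))
    return rows
def stat():
    s,Rc=tool(); S=Rc*R.from_matrix(np.array([[-1,0,0],[0,0,-1],[0,-1,0]],float)).inv()
    y,p,ro=S.as_euler('ZYX',degrees=True)
    print("t",round(s["t"],2),"p",np.round(s["tool_pos"],1),"yaw/pitch/roll",np.round([y,p,ro],1),"F",np.round(s["ft_force"],1),"g",round(s["grip_width"],1),"q",np.round(s["joint_pos"],2))
    # scoop lip/ back from nominal grasp
    return s,S
E
python3 - <<'E'
from h import *
stat()
plan([636,-45,150],Rdown(104.7),15,88)
E
```

```text
t 0.55 p [237.7 631.8 238.7] yaw/pitch/roll [159.4  -0.   -0. ] F [ 0.4 -0.  -0.8] g 87.9 q [ 1.17  0.26  1.6   0.    1.27 -0.04]
[ [-0,3.6,-0,40.7,5.9,-32.9,88],
 [-0,3.6,-0,42.8,5.9,-30.2,88],
 [-0,3.6,-0,44.6,5.9,-27.4,88],
 [-0,3.6,-0,46.2,5.9,-24.6,88],
 [-0,3.6,-0,47.7,5.9,-21.6,88],
 [-0,3.6,-0,49,5.9,-18.5,88],
 [-0,3.6,-0,50.1,5.9,-15.3,88],
 [-0,3.6,-0,50.9,5.9,-12.1,88],
 [-0,3.6,-0,51.6,5.9,-8.9,88],
 [-0,3.6,-0,52.1,5.9,-5.6,88],
 [-0,3.6,-0,52.3,5.9,-2.2,88],
 [-0,3.6,-0,52.3,5.9,1.1,88],
 [-0,3.6,-0,52.2,5.9,4.4,88],
 [-0,3.6,-0,51.8,5.9,7.7,88],
 [-0,3.6,-0,51.2,5.9,11,88] ] | rot [-0.  54.7 -0. ] dist 790.3
```

Call:
carry_out(
  motion=[
    [0,3.6,0,40.7,2,-32.9,88],
    [0,3.6,0,42.8,2,-30.2,88],
    [0,3.6,0,44.6,2,-27.4,88],
    [0,3.6,0,46.2,2,-24.6,88],
    [0,3.6,0,47.7,2,-21.6,88],
  ],
)

```text
t: 1.18
tool_pos: [372.2, 403.7, 228.8]
tool_rot: [0.668, -0.666, 0.234, -0.235]
ft_force: [-0.0, -1.0, 0.8]
grip_width: 88.3
```

Call:
carry_out(
  motion=[
    [0,3.6,0,49,2,-18.5,88],
    [0,3.6,0,50.1,2,-15.3,88],
    [0,3.6,0,50.9,2,-12.1,88],
    [0,3.6,0,51.6,2,-8.9,88],
    [0,3.6,0,52.1,2,-5.6,88],
  ],
)

```text
t: 1.8
tool_pos: [508.6, 170.4, 220.2]
tool_rot: [0.623, -0.617, 0.338, -0.341]
ft_force: [0.3, -0.3, 1.2]
grip_width: 87.9
```

```bash
python3 - <<'E'
from h import *
stat()
plan([636,-45,170],Rdown(104.7),5,88)
E
```

```text
t 1.8 p [508.6 170.4 220.2] yaw/pitch/roll [122.6  -0.   -0.5] F [ 0.3 -0.3  1.2] g 87.9 q [ 0.27  0.01  1.93  0.    1.2  -0.3 ]
[ [-0.1,3.6,-0,50,10,-1.9,88],
 [-0.1,3.6,-0,50,10,1.3,88],
 [-0.1,3.6,-0,49.9,10,4.4,88],
 [-0.1,3.6,-0,49.5,10,7.6,88],
 [-0.1,3.6,-0,48.9,10,10.7,88] ] | rot [-0.5 17.9 -0.1] dist 255.3
```

Call:
carry_out(
  motion=[
    [0,3.6,0,52,10,-1.9,88],
    [0,3.6,0,52,10,1.3,88],
    [0,3.6,0,52,10,4.4,88],
    [0,3.6,0,50,10,7.6,88],
    [0,3.6,0,50,10,10.7,88],
  ],
)

```text
t: 2.42
tool_pos: [643.9, -60.4, 171.8]
tool_rot: [0.562, -0.552, 0.433, -0.438]
ft_force: [0.4, -0.5, 0.2]
grip_width: 87.8
```

```bash
python3 - <<'E'
from h import *
stat()
im,d=vision.get_image("wrist"); c=cam("wrist"); s,S=stat(); cv2.imwrite("pics/w1.png",im[:,:,::-1])
P,uv=cloud("wrist",d,None,c)
q=P[(abs(P[:,0]-636)<40)&(abs(P[:,1]+45)<40)&(P[:,2]>85)&(P[:,2]<120)]
print(len(q)); 
if len(q)>20: print(np.median(q[:,2]),cv2.minAreaRect(q[q[:,2]>np.median(q[:,2])-5][:,:2].astype(np.float32)))
plan([636,-45,130],Rdown(104.7),4,88)
E
```

```text
t 2.42 p [643.9 -60.4 171.8] yaw/pitch/roll [104.   -0.2  -0.9] F [ 0.4 -0.5  0.2] g 87.8 q [-0.14  0.25  1.75  0.01  1.13 -0.38]
t 2.48 p [646.1 -66.1 170.3] yaw/pitch/roll [ 1.037e+02  1.000e-01 -9.000e-01] F [ 3.2 -4.3  0.5] g 87.8 q [-0.14  0.26  1.74  0.01  1.13 -0.38]
2206
104.3048391404536 ((639.21435546875, -49.76368713378906), (24.023391723632812, 36.47041320800781), 13.881525039672852)
[ [-0.2,-0.2,0,-5.7,10,-1.3,88],
 [-0.2,-0.2,0,-5.7,10.1,-1.3,88],
 [-0.2,-0.2,0,-5.7,10.1,-1.2,88],
 [-0.2,-0.2,0,-5.7,10.1,-1.2,88] ] | rot [-0.9 -1.   0.1] dist 46.6
```

View pics/w1.png

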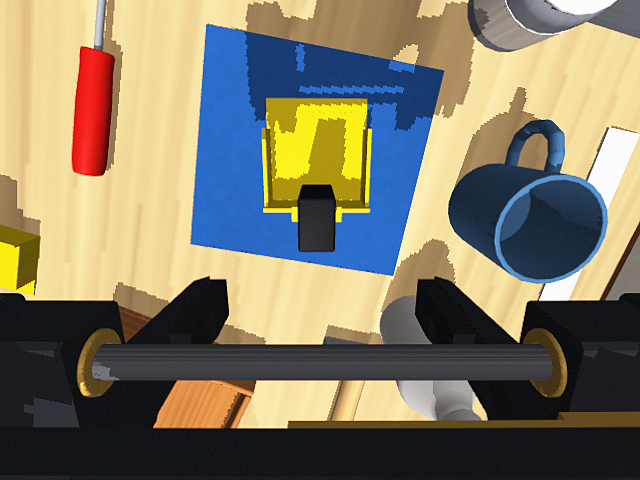

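Call:
carry_out(
  motion=[
    [-0.4,-0.4,0,-12,6,-2,88],
    [-0.2,-0.3,0,-6,6,0,88],
    [0,0,0,0,0,0,88],
  ],
)

```text
t: 2.85
tool_pos: [638.9, -48.1, 156.7]
tool_rot: [0.56, -0.558, 0.433, -0.434]
ft_force: [0.4, 0.3, 0.6]
grip_width: 88.3
```

```bash
cat > gl.py <<'E'
from h import *
stat()
c=cam("wrist"); im,d=vision.get_image("wrist"); s,S=stat()
P,uv=cloud("wrist",d,None,c)
q=P[(abs(P[:,0]-636)<40)&(abs(P[:,1]+45)<40)&(P[:,2]>85)&(P[:,2]<120)]
print(len(q),np.median(q[:,2]),cv2.minAreaRect(q[q[:,2]>np.median(q[:,2])-5][:,:2].astype(np.float32)))
E
python3 gl.py
```

```text
t 2.85 p [638.9 -48.1 156.7] yaw/pitch/roll [ 1.044e+02 -0.000e+00 -1.000e-01] F [0.4 0.3 0.6] g 88.3 q [-0.11  0.26  1.77  0.    1.11 -0.37]
t 2.9 p [639.1 -48.2 157.1] yaw/pitch/roll [104.4   0.   -0.2] F [1.  0.  0.1] g 87.9 q [-0.11  0.26  1.77  0.    1.11 -0.37]
2465 105.93367857221769 ((636.973876953125, -43.89512252807617), (23.781051635742188, 36.48813247680664), 13.43864917755127)
```

```bash
python3 - <<'E'
from h import *
plan([636.5,-44.7,62],Rdown(104.2),4,88)
E
```

```text
[ [-0,0.1,0,-1,23.8,-0.5,88],
 [-0,0.1,0,-1,23.8,-0.5,88],
 [-0,0.1,0,-1,23.8,-0.5,88],
 [-0,0.1,0,-1,23.8,-0.4,88] ] | rot [-0.2  0.2  0. ] dist 95.2
```

Call:
carry_out(
  motion=[
    [0,0,0,-2,24,-1,88],
    [0,0,0,-1,24,-0.5,88],
    [0,0,0,-1,22,-0.5,88],
    [0,0,0,-0.5,15,0,88],
    [0,0,0,0,6,0,88],
  ],
)

```text
t: 3.52
tool_pos: [638.4, -39.6, 68.5]
tool_rot: [0.563, -0.558, 0.428, -0.434]
ft_force: [0.6, -0.9, 0.3]
grip_width: 88.0
```

```bash
python3 - <<'E'
from h import *
stat()
plan([636.5,-44.7,61],Rdown(104.2),1,88)
E
```

```text
t 3.52 p [638.4 -39.6  68.5] yaw/pitch/roll [104.8   0.2  -0.6] F [ 0.6 -0.9  0.3] g 88.0 q [-0.1   0.34  1.84  0.    0.95 -0.36]
[ [-0.6,0.6,0.2,4.4,7.5,-3.2,88] ] | rot [-0.6  0.6  0.2] dist 9.3
```

Call:
carry_out(
  motion=[
    [-0.6,0.6,0,4.5,7,-3,88],
    [0,0,0,0,0,0,88],
  ],
)

```text
t: 3.78
tool_pos: [637.1, -44.9, 61.8]
tool_rot: [-0.558, 0.559, -0.433, 0.435]
ft_force: [0.1, 0.1, 0.1]
grip_width: 88.0
```

```bash
python3 - <<'E'
from h import *
stat()
plan([636.5,-44.7,61],Rdown(104.2),1,88)
E
```

```text
t 3.77 p [637.1 -44.9  61.8] yaw/pitch/roll [104.2   0.2  -0. ] F [0.1 0.1 0.1] g 88.0 q [-0.11  0.35  1.84 -0.    0.95 -0.35]
[ [-0,0,0.2,-0.3,0.8,-0.5,88] ] | rot [-0.   0.   0.2] dist 1.0
```

Aligned; close.

Call:
carry_out(
  motion=[
    [0,0,0,0,0,0,40],
    [0,0,0,0,0,0,15],
    [0,0,0,0,0,0,15],
    [0,0,0,0,0,0,15],
    [0,0,0,0,0,0,15],
  ],
  grip_force=50,
)

```text
t: 4.4
tool_pos: [638.7, -45.4, 63.9]
tool_rot: [0.558, -0.558, 0.432, -0.437]
ft_force: [0.2, -0.4, 0.3]
grip_width: 39.8
```

Call:
carry_out(
  motion=[
    [0,0,0,0,0,0,15],
    [0,0,0,0,0,0,15],
  ],
)

```text
t: 4.65
tool_pos: [638.6, -45.4, 63.9]
tool_rot: [-0.558, 0.558, -0.432, 0.436]
ft_force: [0.1, -0.1, 1.2]
grip_width: 23.7
```

```bash
python3 - <<'E'
from h import *
stat()
E
```

```text
t 4.65 p [638.6 -45.4  63.9] yaw/pitch/roll [104.2   0.3  -0.2] F [ 0.1 -0.1  1.2] g 23.7 q [-0.11  0.35  1.83 -0.    0.95 -0.35]
```

```bash
cat >> h.py <<'E'
PANC=np.array([537.2,304.5,4.0]); PYAW=86.76
OFF=np.array([-86,0,60.9])
def liptcp(a,l,h,pitch,yaw=PYAW,c=PANC):
    S=R.from_euler('Z',PYAW,degrees=True); lip=c+S.apply([a,l,h])
    return lip+R.from_euler('ZYX',[yaw,pitch,0],degrees=True).apply(OFF), Rdown(yaw,pitch)
def lipstat():
    s,S=stat(); lip=s["tool_pos"]-S.apply(OFF); b=lip-S.apply([90,0,0])
    W=R.from_euler('Z',PYAW,degrees=True).inv(); print("lip a,l,h",np.round(W.apply(lip-PANC),1),"back",np.round(W.apply(b-PANC),1))
E
python3 - <<'E'
from h import *
p,Q=liptcp(-43,0,60,34); print(p)
s,Rc=tool(); p1=s["tool_pos"]+[0,0,70]
plan(p1,Rc,2,15)
plan(p,Q,8,15,p0=p1,R0=Rc)
E
```

```text
[532.66481809 224.38588001 162.57897787]
[ [0,0,0,0.2,-35,0.1,15],
 [0,0,0,0.2,-35,0.1,15] ] | rot [0. 0. 0.] dist 70.0
[ [-0.7,2.1,-4.2,-35.9,-3.8,-4.5,15],
 [-0.7,2.1,-4.2,-35.4,-6.3,-5.9,15],
 [-0.7,2.1,-4.2,-34.6,-8.8,-7.3,15],
 [-0.7,2.1,-4.2,-33.5,-11.2,-8.7,15],
 [-0.7,2.1,-4.2,-32.3,-13.5,-10,15],
 [-0.7,2.1,-4.2,-30.8,-15.7,-11.4,15],
 [-0.7,2.1,-4.2,-29.2,-17.7,-12.7,15],
 [-0.7,2.1,-4.2,-27.3,-19.6,-13.9,15] ] | rot [ -5.4  16.8 -33.5] dist 291.3
```

Call:
carry_out(
  motion=[
    [0,0,0,0,-20,0,15],
    [0,0,0,0,-35,0,15],
    [-0.7,2.1,-4.2,-30,-20,-3,15],
    [-0.7,2.1,-4.2,-35,-6,-5,15],
    [-0.7,2.1,-4.2,-35,-9,-7,15],
  ],
)

```text
t: 5.28
tool_pos: [603.9, 49.4, 153.0]
tool_rot: [-0.468, 0.585, -0.407, 0.523]
ft_force: [0.9, 0.1, -1.5]
grip_width: 23.4
```

Call:
carry_out(
  motion=[
    [-0.7,2.1,-4.2,-34,-11,-9,15],
    [-0.7,2.1,-4.2,-32,-13,-10,15],
    [-0.7,2.1,-4.2,-31,-15,-11,15],
    [0,0,0,-15,-10,-6,15],
  ],
)

```text
t: 5.78
tool_pos: [558.8, 175.8, 170.1]
tool_rot: [-0.374, 0.602, -0.374, 0.598]
ft_force: [-0.4, 0.6, -2.8]
grip_width: 23.6
```

```bash
python3 - <<'E'
from h import *
lipstat()
im,d=vision.get_image("side"); cv2.imwrite("pics/s1.png",im[:,:,::-1])
p,Q=liptcp(-43,0,60,34); 
plan(p,Q,4,15)
E
```

```text
t 5.78 p [558.8 175.8 170.1] yaw/pitch/roll [90.3 26.2  0.3] F [-0.4  0.6 -2.8] g 23.6 q [ 0.49  0.29  1.77 -0.41  1.33  0.63]
lip a,l,h [-77.1 -25.4  73.5] back [-157.7  -30.4  113.2]
[ [-0.4,0.8,-2,-11.5,-3.3,-6.5,15],
 [-0.4,0.8,-2,-11.3,-3.7,-6.7,15],
 [-0.4,0.8,-2,-11.1,-4,-6.9,15],
 [-0.4,0.8,-2,-10.9,-4.4,-7,15] ] | rot [-1.6  3.1 -8. ] dist 54.6
```

View pics/s1.png

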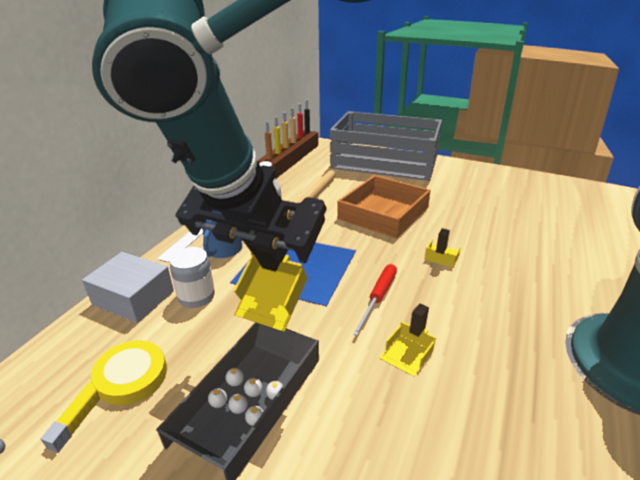

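Call:
carry_out(
  motion=[
    [-0.4,0.8,-2,-11.5,-3,-6.5,15],
    [-0.4,0.8,-2,-11,-4,-7,15],
    [-0.4,0.8,-2,-11,-4,-7,15],
    [-0.4,0.8,-2,-11,-4,-7,15],
  ],
)

```text
t: 6.32
tool_pos: [534.7, 221.8, 167.0]
tool_rot: [-0.314, 0.611, -0.351, 0.636]
ft_force: [-0.4, -0.4, -0.6]
grip_width: 23.4
```

```bash
python3 - <<'E'
from h import *
lipstat()
im,d=vision.get_image("side"); cv2.imwrite("pics/s2.png",im[:,:,::-1])
im,d=vision.get_image("top"); cv2.imwrite("pics/t2.png",cv2.resize(im[150:330,50:290],None,fx=3,fy=3)[:,:,::-1])
p,Q=liptcp(-43,0,25,36); 
plan(p,Q,3,15)
E
```

```text
t 6.33 p [534.7 221.8 167. ] yaw/pitch/roll [86.1 33.9 -0.4] F [-0.4 -0.4 -0.6] g 23.4 q [ 0.61  0.38  1.7  -0.46  1.46  0.82]
lip a,l,h [-45.2  -3.   64.5] back [-120.    -2.2  114.6]
[ [-0,-0.1,-0.7,-8.3,9.3,-0.6,15],
 [-0,-0.1,-0.7,-8.4,9.2,-0.6,15],
 [-0,-0.1,-0.7,-8.5,9.1,-0.6,15] ] | rot [-0.  -0.4 -2.2] dist 37.5
```

View pics/s2.png

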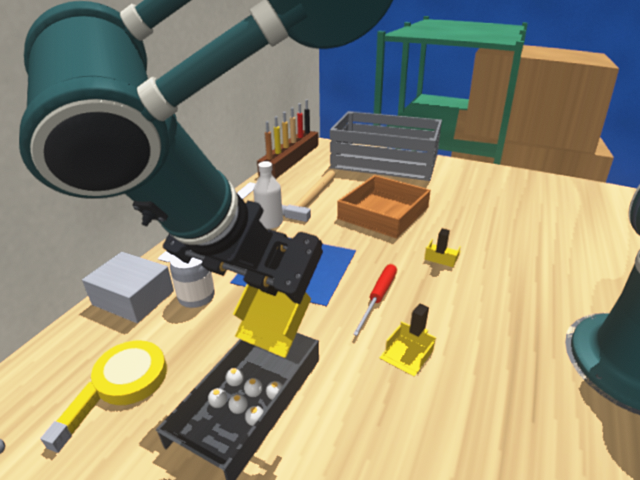

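View pics/t2.png

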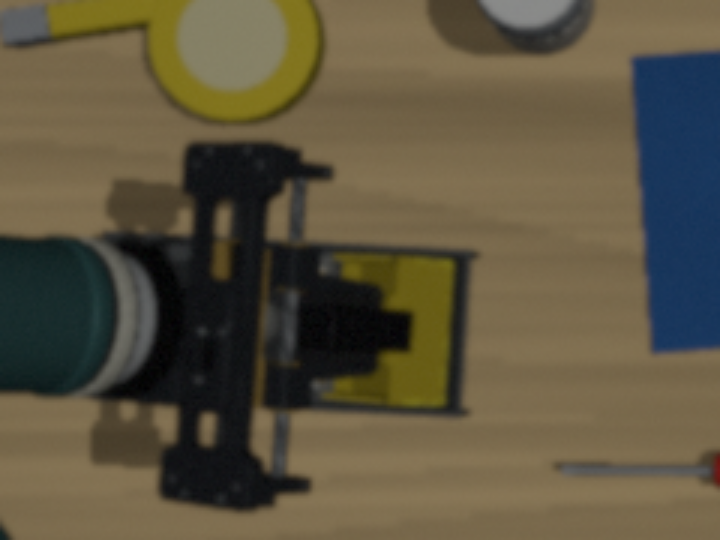

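```bash
python3 - <<'E'
from h import *
s,S=stat(); lip=s["tool_pos"]-S.apply(OFF)
for y in (43,-43): print(proj("side",[lip+S.apply([0,y,0])]))
im=cv2.imread("pics/s2.png"); v=cv2.resize(im[300:400,200:340],None,fx=5,fy=5); 
c=cam("side")
for y in (43,-43):
    u=proj("side",[lip+S.apply([0,y,0])],c)[0]; cv2.drawMarker(v,(int((u[0]-200)*5+2),int((u[1]-300)*5+2)),(0,0,255),0,14,1)
# pan inner floor corners
W=R.from_euler('Z',PYAW,degrees=True)
for a,l,h in [(113,50,40),(113,-50,40),(-113,50,40),(-113,-50,40),(-90,50,0),(-90,-50,0)]:
    u=proj("side",[PANC+W.apply([a,l,h])],c)[0]; print(a,l,h,u); cv2.drawMarker(v,(int((u[0]-200)*5+2),int((u[1]-300)*5+2)),(255,0,255),0,14,1)
cv2.imwrite("pics/s2z.png",v)
E
```

```text
t 6.42 p [534.2 222.7 165.9] yaw/pitch/roll [86.3 33.8 -0.3] F [-0.   0.3 -1.6] g 23.7 q [ 0.61  0.38  1.7  -0.46  1.46  0.82]
[[286.96779827 358.27100457]]
[[236.2103841  337.02161585]]
113 50 40 [224.69130781 465.89814329]
113 -50 40 [160.66897513 429.06118223]
-113 50 40 [316.79012364 340.09314162]
-113 -50 40 [261.27590656 319.24156493]
-90 50 0 [310.10542359 368.59695158]
-90 -50 0 [255.50268537 346.3417144 ]
```

View pics/s2z.png

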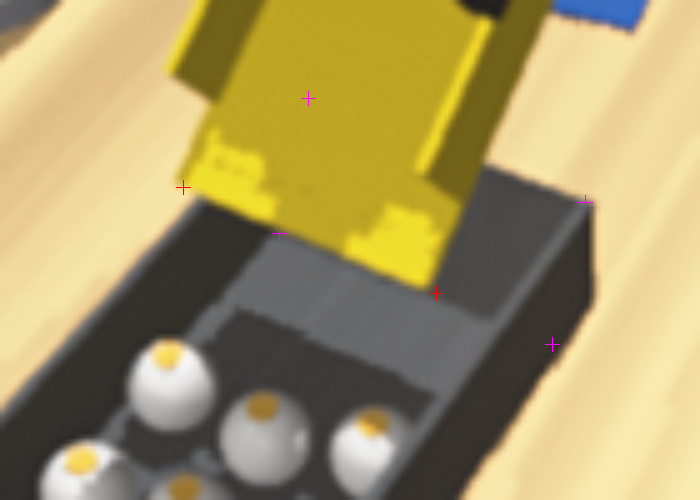

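Call:
carry_out(
  motion=[
    [0,0,-0.7,-8.3,9.3,-0.5,15],
    [0,0,-0.7,-8.4,9.2,-0.6,15],
    [0,0,-0.7,-8.5,9.1,-0.6,15],
    [0,0,0,-4,4.5,0,15],
  ],
)

```text
t: 6.92
tool_pos: [534.4, 226.1, 121.0]
tool_rot: [-0.302, 0.618, -0.34, 0.641]
ft_force: [-0.7, -1.0, -1.7]
grip_width: 23.7
```

```bash
python3 - <<'E'
from h import *
lipstat()
p,Q=liptcp(-43,0,4,35); 
plan(p,Q,3,15)
E
```

```text
t 6.92 p [534.4 226.1 121. ] yaw/pitch/roll [86.1 35.9 -0.4] F [-0.7 -1.  -1.7] g 23.7 q [ 0.63  0.45  1.71 -0.48  1.43  0.87]
lip a,l,h [-44.5  -2.3  17.2] back [-117.4   -1.6   70. ]
[ [0,-0.2,0.3,-2.7,3.7,-0.6,15],
 [0,-0.2,0.3,-2.7,3.7,-0.6,15],
 [0,-0.2,0.3,-2.6,3.8,-0.5,15] ] | rot [ 0.  -0.5  0.9] dist 13.9
```

Call:
carry_out(
  motion=[
    [0,-0.2,0.2,-2.7,3.7,-1.0,15],
    [0,-0.2,0.2,-2.7,3.7,-0.8,15],
    [0,-0.2,0,-2.6,3.8,-0.6,15],
    [0,0,0,0,0,0,15],
  ],
)

```text
t: 7.42
tool_pos: [531.7, 225.9, 105.8]
tool_rot: [-0.306, 0.62, -0.341, 0.637]
ft_force: [0.2, 0.7, -1.1]
grip_width: 23.5
```

```bash
python3 - <<'E'
from h import *
lipstat()
s,Q0=tool(); p0=None
for a,h,pt in [(-43,1.5,35),(-25,1.5,26),(-10,1.5,15),(5,1.5,3)]:
    p,Q=liptcp(a,0,h,pt); plan(p,Q,1 if a==-43 else 3,15,p0=p0,R0=Q0); p0,Q0=p,Q
E
```

```text
t 7.42 p [531.7 225.9 105.8] yaw/pitch/roll [87.  35.5  0.2] F [ 0.2  0.7 -1.1] g 23.5 q [ 0.63  0.46  1.73 -0.48  1.4   0.87]
lip a,l,h [-44.2   1.3   2.3] back [-117.4    1.    54.6]
[ [0,0.2,0.5,-0.9,0.8,1,15] ] | rot [0.  0.2 0.5] dist 1.5
[ [0,0,3,-2.1,1.3,0,15],
 [0,0,3,-2,1.4,0,15],
 [0,0,3,-1.9,1.5,0,15] ] | rot [0. 0. 9.] dist 7.4
[ [-0,0,3.7,-1.1,3.7,0,15],
 [-0,0,3.7,-0.9,3.7,0,15],
 [-0,0,3.7,-0.7,3.8,0,15] ] | rot [-0.  0. 11.] dist 11.5
[ [0,0,4,-1.2,5.1,-0,15],
 [0,0,4,-0.9,5.2,-0,15],
 [0,0,4,-0.5,5.2,-0,15] ] | rot [ 0.  0. 12.] dist 15.8
```

Call:
carry_out(
  motion=[
    [0,0.2,0.5,-1.5,0.3,0.5,15],
    [0,0,3,-2.1,1.3,0,15],
    [0,0,3,-2,1.4,0,15],
    [0,0,3,-1.9,1.5,0,15],
  ],
)

```text
t: 7.92
tool_pos: [533.2, 231.2, 98.4]
tool_rot: [-0.36, 0.587, -0.393, 0.609]
ft_force: [-0.6, -0.3, -2.7]
grip_width: 23.4
```

```bash
cat > pl.py <<'E'
import sys
from h import *
lipstat()
a,l,h,pt,n=map(float,sys.argv[1:6]); p,Q=liptcp(a,l,h,pt); plan(p,Q,int(n),15)
E
python3 pl.py -10 0 1.8 16 4
```

```text
t 7.92 p [533.2 231.2  98.4] yaw/pitch/roll [86.7 25.7 -0.1] F [-0.6 -0.3 -2.7] g 23.4 q [ 0.57  0.39  1.78 -0.38  1.27  0.8 ]
lip a,l,h [-22.2  -0.3   2.3] back [-103.4   -0.2   41.2]
[ [-0,-0,2.4,-0.6,2.6,-0,15],
 [-0,-0,2.4,-0.4,2.6,-0,15],
 [-0,-0,2.4,-0.3,2.6,-0,15],
 [-0,-0,2.4,-0.2,2.7,-0,15] ] | rot [-0.1 -0.   9.7] dist 10.7
```

Call:
carry_out(
  motion=[
    [0,0,2.4,-0.6,2.5,0,15],
    [0,0,2.4,-0.5,2.6,0,15],
    [0,0,2.4,-0.4,2.6,0,15],
    [0,0,2.4,-0.4,2.6,0,15],
  ],
)

```text
t: 8.43
tool_pos: [533.4, 229.0, 88.4]
tool_rot: [-0.412, 0.55, -0.443, 0.576]
ft_force: [-0.3, -0.1, -1.7]
grip_width: 23.6
```

```bash
python3 pl.py 8 0 1.8 3 4
```

```text
t 8.43 p [533.4 229.   88.4] yaw/pitch/roll [86.7 15.5 -0.2] F [-0.3 -0.1 -1.7] g 23.6 q [ 0.5   0.32  1.86 -0.26  1.12  0.68]
lip a,l,h [-9.1 -0.7  2.7] back [-95.8  -0.6  26.8]
[ [-0,-0,3.1,-1.4,4.1,-0.1,15],
 [-0,-0,3.1,-1.2,4.2,-0.1,15],
 [-0,-0,3.1,-0.9,4.2,-0.1,15],
 [-0,-0,3.1,-0.7,4.3,-0.1,15] ] | rot [-0.2 -0.  12.5] dist 17.4
```

Call:
carry_out(
  motion=[
    [0,0,3.1,-1.6,4.1,-0.1,15],
    [0,0,3.1,-1.4,4.2,-0.1,15],
    [0,0,3.1,-1.1,4.2,-0.1,15],
    [0,0,3.1,-0.9,4.3,-0.1,15],
  ],
)

```text
t: 8.93
tool_pos: [533.0, 230.0, 70.3]
tool_rot: [-0.475, 0.496, -0.502, 0.525]
ft_force: [-0.4, -0.4, -2.3]
grip_width: 23.5
```

```bash
python3 pl.py 85 0 1.5 2 10; python3 - <<'E'
from h import *
im,d=vision.get_image("side"); cv2.imwrite("pics/s3.png",cv2.resize(im[280:480,140:380],None,fx=3,fy=3)[:,:,::-1])
E
```

```text
t 8.93 p [533.  230.   70.3] yaw/pitch/roll [86.8  2.5 -0.2] F [-0.4 -0.4 -2.3] g 23.5 q [ 0.39  0.26  1.95 -0.05  0.95  0.47]
lip a,l,h [ 8.6 -0.2  1.7] back [-81.3  -0.2   5.6]
[ [-0,0,0.1,-7.6,-0.2,0,15],
 [-0,0,0.1,-7.6,-0.2,0,15],
 [-0,0,0.1,-7.6,-0.2,0,15],
 [-0,0,0.1,-7.6,-0.2,0,15],
 [-0,0,0.1,-7.6,-0.2,0,15],
 [-0,0,0.1,-7.6,-0.2,0,15],
 [-0,0,0.1,-7.6,-0.2,0,15],
 [-0,0,0.1,-7.6,-0.2,0,15],
 [-0,0,0.1,-7.6,-0.2,0,15],
 [-0,0,0.1,-7.6,-0.2,0,15] ] | rot [-0.2  0.   0.5] dist 75.8
```

View pics/s3.png

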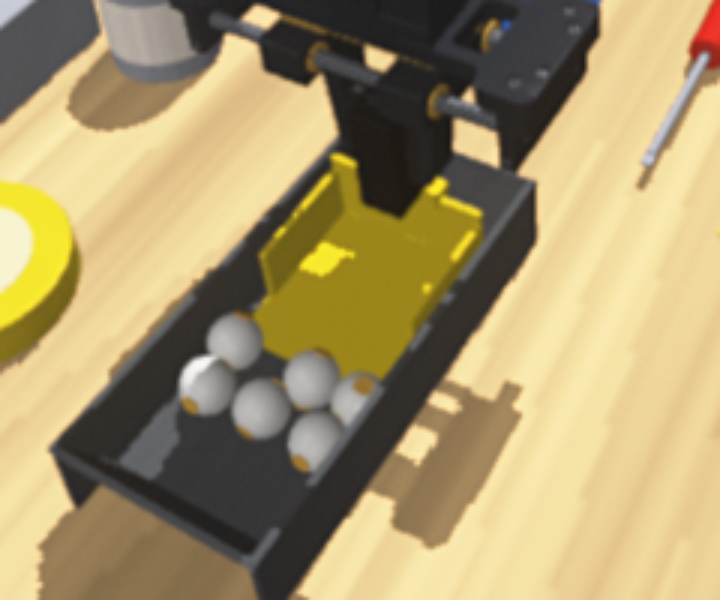

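Call:
carry_out(
  motion=[
    [0,0,0,-7.6,0,0,15],
    [0,0,0,-7.6,0,0,15],
    [0,0,0,-7.6,0,0,15],
    [0,0,0,-7.6,0,0,15],
    [0,0,0,-7.6,0,0,15],
  ],
)

```text
t: 9.6
tool_pos: [535.0, 269.6, 68.2]
tool_rot: [-0.475, 0.496, -0.502, 0.526]
ft_force: [0.1, -1.4, 0.5]
grip_width: 24.0
```

```bash
python3 pl.py 86 0 1.5 2 5
```

```text
t 9.6 p [535.  269.6  68.2] yaw/pitch/roll [86.7  2.6 -0.2] F [ 0.1 -1.4  0.5] g 24.0 q [ 0.45  0.29  1.91 -0.05  0.96  0.53]
lip a,l,h [48.2  0.  -0.4] back [-41.7   0.1   3.6]
[ [-0,-0,0.1,-7.4,-0.6,0.1,15],
 [-0,-0,0.1,-7.4,-0.5,0.1,15],
 [-0,-0,0.1,-7.4,-0.5,0.1,15],
 [-0,-0,0.1,-7.4,-0.5,0.1,15],
 [-0,-0,0.1,-7.4,-0.5,0.1,15] ] | rot [-0.2 -0.   0.6] dist 37.2
```

Call:
carry_out(
  motion=[
    [0,0,0,-5.5,-0.9,0,15],
    [0,0,0.2,-7.4,-0.6,0,15],
    [0,0,0.2,-7.4,-0.5,0,15],
    [0,0,0.2,-7.4,-0.5,0,15],
  ],
)

```text
t: 10.1
tool_pos: [535.7, 298.7, 68.7]
tool_rot: [-0.477, 0.495, -0.505, 0.523]
ft_force: [0.5, -1.5, -2.0]
grip_width: 23.6
```

```bash
python3 pl.py 86 0 1.2 2 4;python3 - <<'E'
from h import *
im,d=vision.get_image("side"); cv2.imwrite("pics/s4.png",cv2.resize(im[280:480,140:380],None,fx=3,fy=3)[:,:,::-1])
E
```

```text
t 10.1 p [535.7 298.7  68.7] yaw/pitch/roll [86.8  2.1 -0.1] F [ 0.5 -1.5 -2. ] g 23.6 q [ 0.49  0.32  1.87 -0.04  0.97  0.56]
lip a,l,h [77.9  1.2  0.7] back [-12.1   1.1   3.9]
[ [-0,0,0,-2,-0.2,0.3,15],
 [-0,0,0,-2,-0.2,0.3,15],
 [-0,0,0,-2,-0.2,0.3,15],
 [-0,0,0,-2,-0.2,0.3,15] ] | rot [-0.1  0.   0.1] dist 8.2
```

View pics/s4.png

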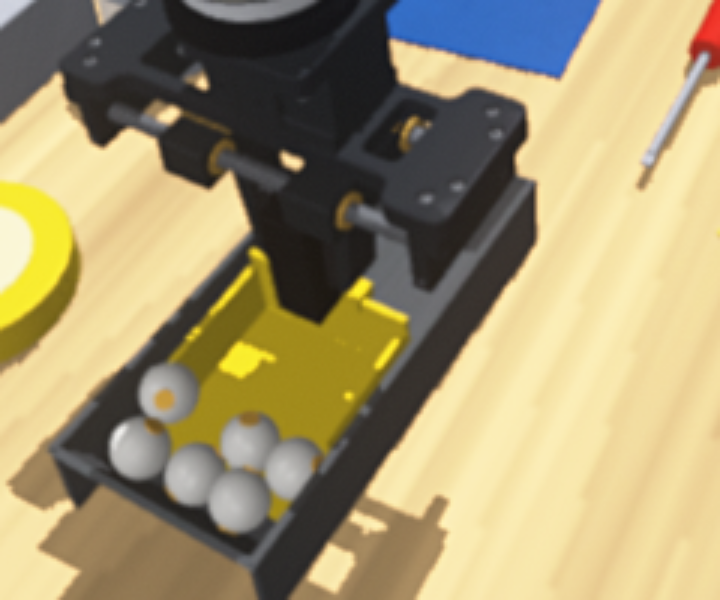

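Call:
carry_out(
  motion=[
    [0,0,0.3,-4,-0.3,0.3,15],
    [0,0,0.3,-4,-0.3,0.3,15],
    [0,0,0,-4,-0.3,0.3,15],
  ],
)

```text
t: 10.52
tool_pos: [537.2, 311.0, 69.4]
tool_rot: [-0.479, 0.493, -0.507, 0.52]
ft_force: [-1.4, -13.5, 5.1]
grip_width: 23.5
```

```bash
python3 pl.py 92 0 1.2 1 2;python3 - <<'E'
from h import *
im,d=vision.get_image("side"); cv2.imwrite("pics/s5.png",cv2.resize(im[280:480,140:380],None,fx=3,fy=3)[:,:,::-1])
E
```

```text
t 10.53 p [537.2 311.   69.4] yaw/pitch/roll [86.8  1.5 -0. ] F [ -1.4 -13.5   5.1] g 23.5 q [ 0.5   0.32  1.86 -0.03  0.97  0.57]
lip a,l,h [90.9  0.4  2.3] back [0.9 0.3 4.6]
[ [-0,0,0.2,-0.3,0.9,0.2,15],
 [-0,0,0.2,-0.3,0.9,0.2,15] ] | rot [-0.   0.1  0.5] dist 1.9
```

View pics/s5.png

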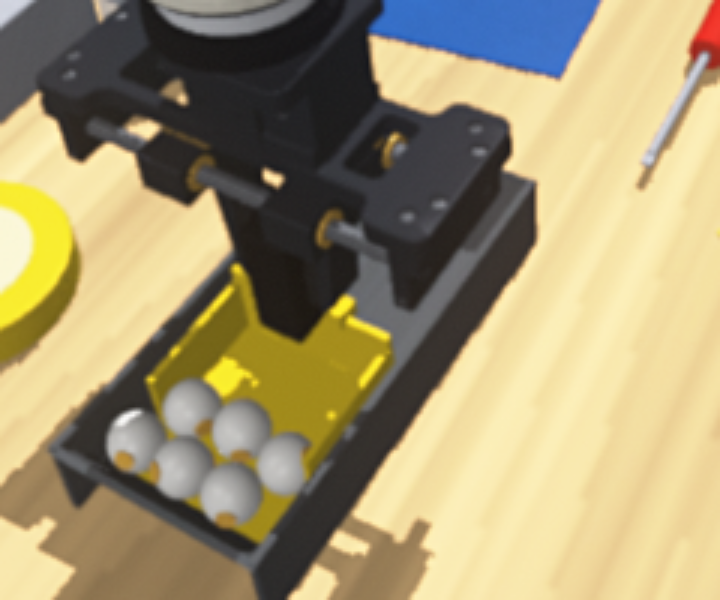

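```bash
python3 pl.py 94.5 0 10 -5 3; python3 - <<'E'
from h import *
p0,Q0=liptcp(94.5,0,10,-5); p,Q=liptcp(103.5,0,27,-15); plan(p,Q,5,15,p0=p0,R0=Q0)
E
```

```text
t 10.57 p [537.2 311.   69.5] yaw/pitch/roll [86.9  1.5 -0. ] F [ 0.2 -7.1  0.6] g 23.5 q [ 0.5   0.32  1.86 -0.03  0.97  0.57]
lip a,l,h [90.8  0.4  2.3] back [0.9 0.3 4.7]
[ [-0,0,2.2,1,0.8,0.1,15],
 [-0,0,2.2,1,0.8,0.1,15],
 [-0,0,2.2,1,0.7,0.1,15] ] | rot [-0.   0.1  6.5] dist 3.8
[ [-0,0,2,-0.2,-0.1,-0,15],
 [-0,0,2,-0.2,-0.1,-0,15],
 [-0,0,2,-0.2,-0,-0,15],
 [-0,0,2,-0.2,-0,-0,15],
 [-0,0,2,-0.2,-0,-0,15] ] | rot [-0.  0. 10.] dist 1.2
```

Call:
carry_out(
  motion=[
    [0,0,2.2,0.8,0,0,15],
    [0,0,2.2,0.8,0,0,15],
    [0,0,2.2,0.8,0.5,0,15],
  ],
)

```text
t: 10.95
tool_pos: [537.3, 308.9, 69.0]
tool_rot: [0.509, -0.462, 0.535, -0.491]
ft_force: [-0.4, -0.1, -3.3]
grip_width: 23.6
```

```bash
python3 pl.py 103.0 0 28 -15 5
```

```text
t 10.95 p [537.3 308.9  69. ] yaw/pitch/roll [86.9 -5.2 -0. ] F [-0.4 -0.1 -3.3] g 23.6 q [0.44 0.29 1.91 0.1  0.9  0.43]
lip a,l,h [95.6  0.4 12.2] back [6.  0.1 4. ]
[ [-0,0,2,0.1,0.1,0,15],
 [-0,0,2,0.1,0.1,0,15],
 [-0,0,2,0.1,0.1,0,15],
 [-0,0,2,0.1,0.1,0,15],
 [-0,0,2,0.1,0.1,0,15] ] | rot [-0.   0.2  9.8] dist 0.5
```

Call:
carry_out(
  motion=[
    [0,0,2,0,0,0,15],
    [0,0,2,0,0,0,15],
    [0,0,2,0,0,0,15],
    [0,0,2,0,0,0,15],
    [0,0,2,0,0,0,15],
  ],
)

```text
t: 11.58
tool_pos: [537.7, 309.2, 69.4]
tool_rot: [0.552, -0.412, 0.574, -0.443]
ft_force: [0.9, -0.7, -3.6]
grip_width: 23.6
```

```bash
python3 pl.py 103.0 0 45 -18 5;python3 - <<'E'
from h import *
im,d=vision.get_image("side"); cv2.imwrite("pics/s6.png",cv2.resize(im[280:480,140:380],None,fx=3,fy=3)[:,:,::-1])
E
```

```text
t 11.57 p [537.7 309.2  69.4] yaw/pitch/roll [ 86.9 -15.5  -0.1] F [ 0.9 -0.7 -3.6] g 23.6 q [0.35 0.26 1.98 0.34 0.83 0.18]
lip a,l,h [103.9  -0.   29.7] back [17.2 -0.3  5.6]
[ [-0,0,0.5,-0.1,-2.2,-0,15],
 [-0,0,0.5,-0.2,-2.2,-0,15],
 [-0,0,0.5,-0.2,-2.2,-0,15],
 [-0,0,0.5,-0.2,-2.2,-0,15],
 [-0,0,0.5,-0.2,-2.2,-0,15] ] | rot [-0.1  0.2  2.5] dist 11.2
```

View pics/s6.png

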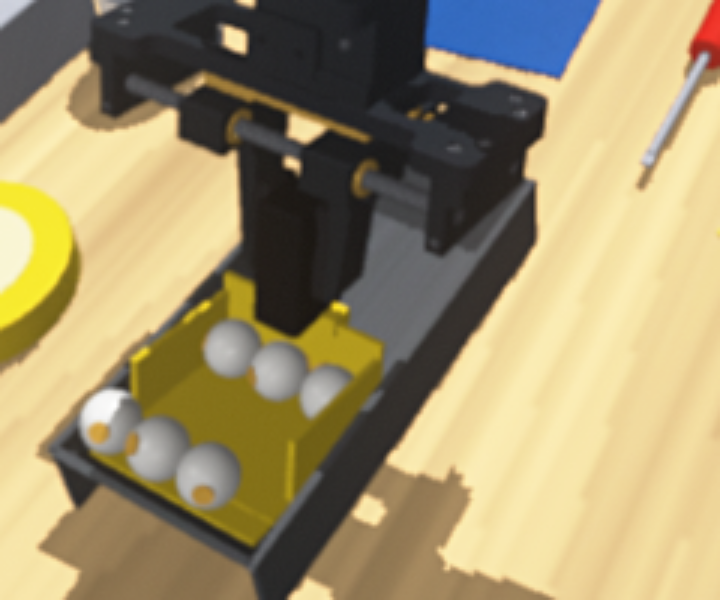

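Call:
carry_out(
  motion=[
    [0,0,0.5,0,-0.5,0,15],
    [0,0,0.5,0,-0.5,0,15],
    [0,0,0,0,0,0,15],
  ],
)

```text
t: 12.0
tool_pos: [537.7, 308.4, 70.2]
tool_rot: [0.556, -0.407, 0.577, -0.438]
ft_force: [-0.7, -0.9, -3.1]
grip_width: 23.7
```

```bash
python3 pl.py 103.0 0 45 -18 5;python3 - <<'E'
from h import *
im,d=vision.get_image("side"); cv2.imwrite("pics/s7.png",cv2.resize(im[280:480,140:380],None,fx=3,fy=3)[:,:,::-1])
E
```

```text
t 12.0 p [537.7 308.4  70.2] yaw/pitch/roll [ 86.9 -16.6  -0.1] F [-0.7 -0.9 -3.1] g 23.7 q [0.34 0.25 1.99 0.37 0.82 0.15]
lip a,l,h [103.7  -0.2  32.4] back [17.5 -0.4  6.7]
[ [-0,0,0.3,-0.3,-2,-0.1,15],
 [-0,0,0.3,-0.3,-2,-0.1,15],
 [-0,0,0.3,-0.3,-2,-0.1,15],
 [-0,0,0.3,-0.3,-2,-0.1,15],
 [-0,0,0.3,-0.3,-2,-0.1,15] ] | rot [-0.1  0.2  1.4] dist 10.3
```

View pics/s7.png

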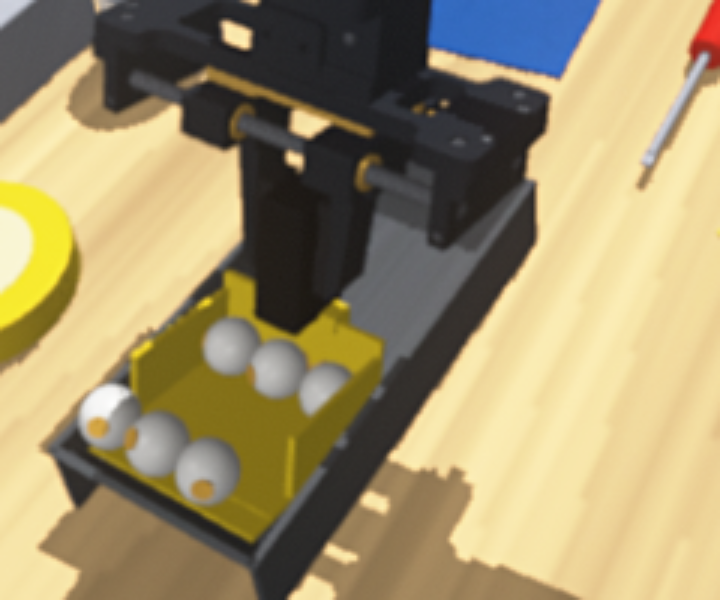

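```bash
python3 - <<'E'
from h import *
im,d=vision.get_image("side"); c=cam("side")
W=R.from_euler('Z',PYAW,degrees=True)
s,Rc=tool(); S=Rc*R.from_matrix(np.array([[-1,0,0],[0,0,-1],[0,-1,0]],float)).inv()
lip=s["tool_pos"]-S.apply(OFF)-S.apply([45,0,0])
for o in models.silhouettes("ball1","side"):
    P,_=cloud("side",d,o["mask"],c)
    if len(P)<20: continue
    n=np.median(P,axis=0); cc=-c[2].T@c[3]; v=(n-cc)/np.linalg.norm(n-cc); b=np.median(P,axis=0)+v*8
    print(round(o["score"],2),np.round(o["location"]),"pan",np.round(W.inv().apply(b-PANC),0),"scoop",np.round(S.inv().apply(b-lip),0))
im,d=vision.get_image("top"); cv2.imwrite("pics/t7.png",cv2.resize(im[190:330,60:220],None,fx=4,fy=4)[:,:,::-1])
E
```

```text
0.85 [178. 418.] pan [ 95. -39.  48.] scoop [ 41. -39.  17.]
0.77 [217. 393.] pan [ 32. -28.  29.] scoop [-25. -28.  18.]
0.72 [208. 438.] pan [95. 14. 47.] scoop [41. 14. 17.]
0.7 [231. 407.] pan [31. -1. 29.] scoop [-25.  -1.  17.]
0.67 [247. 406.] pan [30. 22. 31.] scoop [-26.  22.  20.]
0.66 [192. 426.] pan [ 95. -13.  47.] scoop [ 41. -12.  17.]
```

View pics/t7.png

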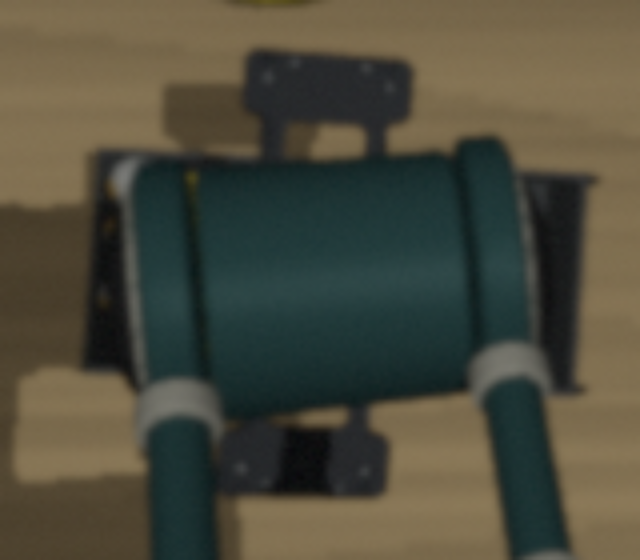

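```bash
python3 - <<'E'
from h import *
s,Rc=tool(); S=Rc*R.from_matrix(np.array([[-1,0,0],[0,0,-1],[0,-1,0]],float)).inv()
org=s["tool_pos"]-S.apply(OFF)-S.apply([45,0,0]); c=cam("side")
im,d=vision.get_image("side"); x0,y0,k=150,370,7
v=cv2.resize(im[y0:y0+105,x0:x0+110,::-1],None,fx=k*1.0,fy=k*0.8,interpolation=cv2.INTER_CUBIC); v=cv2.resize(im[y0-5:y0+80,x0:x0+110,::-1],None,fx=k,fy=k,interpolation=cv2.INTER_CUBIC); y0-=5
def mk(P,col):
    u=proj("side",[P],c)[0]; cv2.drawMarker(v,(int((u[0]-x0+.5)*k),int((u[1]-y0+.5)*k)),col,0,16,1)
for p in [(45,43,0),(45,-43,0),(20,43,34),(20,-43,34),(-45,43,34),(-45,-43,34)]: mk(org+S.apply(p),(0,0,255))
W=R.from_euler('Z',PYAW,degrees=True)
for p in [(113,50,40),(113,-50,40)]: mk(PANC+W.apply(p),(255,0,255))
cv2.imwrite("pics/s8.png",v); print(v.shape)
E
```

```text
(595, 770, 3)
```

View pics/s8.png

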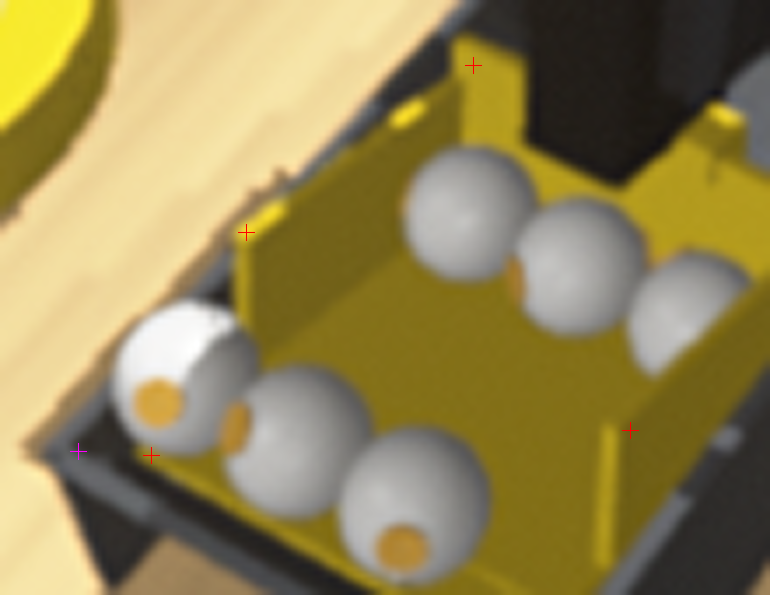

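Call:
carry_out(
  motion=[
    [0,0,2.5,0,-0.5,0,15],
    [0,0,2.5,0,-0.5,0,15],
    [0,0,2.5,0,-0.5,0,15],
    [0,0,2.5,0,-0.5,0,15],
  ],
)

```text
t: 12.75
tool_pos: [538.2, 309.3, 72.9]
tool_rot: [0.594, -0.354, 0.61, -0.386]
ft_force: [-0.7, 0.4, -2.5]
grip_width: 23.4
```

```bash
cat > look.py <<'E'
import sys
from h import *
lipstat()
x0,y0,w,hh=map(int,sys.argv[2:6]); cn=sys.argv[6] if len(sys.argv)>6 else "side"
im,d=vision.get_image(cn); k=min(780/w,580/hh); cv2.imwrite(f"pics/{sys.argv[1]}.png",cv2.resize(im[y0:y0+hh,x0:x0+w,::-1],None,fx=k,fy=k,interpolation=cv2.INTER_CUBIC))
E
python3 look.py s9 140 340 160 120
```

```text
t 12.75 p [538.2 309.3  72.9] yaw/pitch/roll [ 87.2 -26.9  -0.3] F [-0.7  0.4 -2.5] g 23.4 q [ 0.24  0.24  2.04  0.63  0.81 -0.14]
lip a,l,h [109.1  -0.2  53.4] back [28.8 -0.8 12.8]
```

View pics/s9.png

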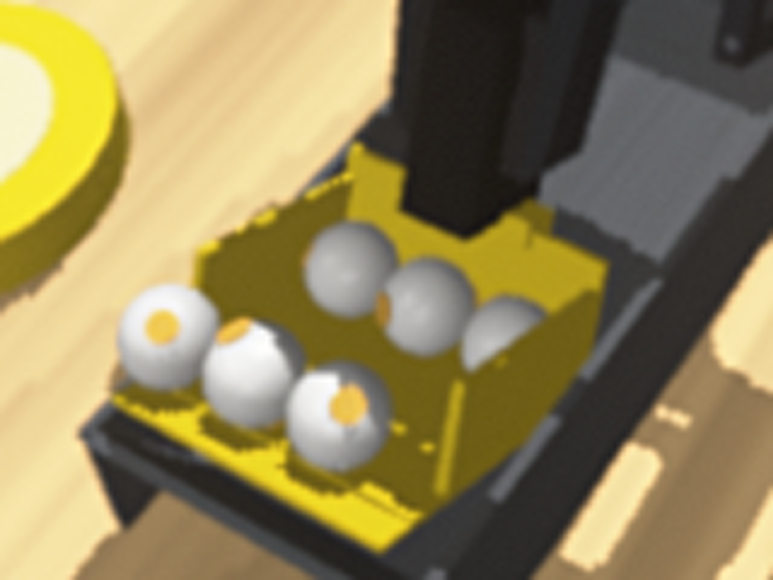

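Call:
carry_out(
  motion=[
    [0,0,0,0,0,0,15],
    [0,0,0,0,0,0,15],
    [0,0,0,0,0,0,15],
  ],
)

```text
t: 13.18
tool_pos: [538.2, 308.6, 72.4]
tool_rot: [0.594, -0.354, 0.61, -0.387]
ft_force: [0.7, -1.1, -3.0]
grip_width: 23.8
```

```bash
python3 look.py s10 140 340 160 120
```

```text
t 13.18 p [538.2 308.6  72.4] yaw/pitch/roll [ 87.2 -26.8  -0.3] F [ 0.7 -1.1 -3. ] g 23.8 q [ 0.24  0.24  2.04  0.63  0.81 -0.14]
lip a,l,h [108.3  -0.3  52.7] back [28.  -0.9 12.2]
```

View pics/s10.png

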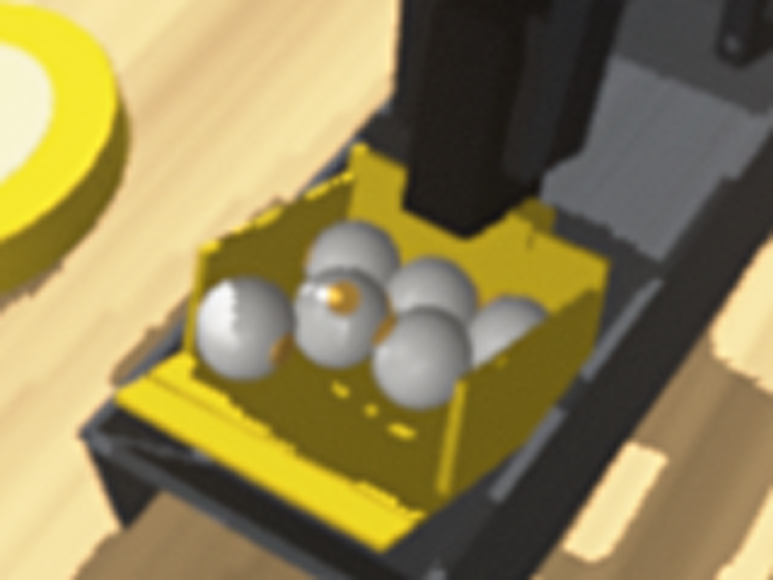

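```bash
cat >> h.py <<'E'
def path(p1,yaw1,pitch1,n,grip=15,ramp=True,p0=None,e0=None):
    s,Rc=tool(); S=Rc*R.from_matrix(np.array([[-1,0,0],[0,0,-1],[0,-1,0]],float)).inv()
    e=S.as_euler('ZYX',degrees=True) if e0 is None else np.array(e0,float); p=np.array(s["tool_pos"] if p0 is None else p0,float); p1=np.array(p1,float)
    w=np.ones(n)
    if ramp and n>6: w[:3]=[.3,.6,.85]; w[-3:]=[.85,.6,.3]
    f=np.r_[0,np.cumsum(w)/w.sum()]; e1=np.array([yaw1,pitch1,0.]); 
    for k in range(n):
        ea=e+(e1-e)*f[k]; eb=e+(e1-e)*f[k+1]; A=Rdown(*ea); B=Rdown(*eb)
        rv=(A.inv()*B).as_rotvec(degrees=True); sh=A.inv().apply((p1-p)*(f[k+1]-f[k]))
        print("["+", ".join(f"{v:.1f}".replace("-0.0","0") for v in [*rv,*sh])+f", {grip}],"+("\n" if k%5==4 else ""))
TR=np.array([526.5,-303.5,0]); TYAW=-10.9
def traytcp(a,l,z,yaw,pitch):
    lip=TR+R.from_euler('Z',TYAW,degrees=True).apply([a,l,0]); lip[2]=z
    return lip+R.from_euler('ZYX',[yaw,pitch,0],degrees=True).apply(OFF)
E
python3 - <<'E'
from h import *
s,S=stat(); p=s["tool_pos"]+[0,0,80]
path(p,87,-25,5)
t=traytcp(-35,0,100,-11,-25); print(t)
path(t,-11,-25,20,p0=p,e0=[87,-25,0])
E
```

```text
t 13.22 p [538.2 308.6  72.4] yaw/pitch/roll [ 87.2 -26.8  -0.3] F [-0.1 -0.1 -1.9] g 23.5 q [ 0.24  0.24  2.04  0.63  0.81 -0.14]
[0, 0.0, -0.4, -7.2, -14.3, 0.1, 15],
[0, 0.0, -0.4, -7.1, -14.3, 0.1, 15],
[0, 0.0, -0.4, -7.0, -14.4, 0.0, 15],
[0, 0.0, -0.4, -6.9, -14.4, 0.0, 15],
[0, 0.0, -0.4, -6.9, -14.5, 0.0, 15],

[ 390.35641541 -277.09859777  118.84897372]
[0.7, 1.5, 0.0, 9.5, -3.8, -2.0, 15],
[1.4, 3.0, 0, 19.0, -7.6, -3.4, 15],
[2.0, 4.3, 0, 27.1, -10.9, -3.1, 15],
[2.4, 5.1, 0.0, 32.1, -12.8, -0.8, 15],
[2.4, 5.1, 0.0, 32.0, -12.8, 2.5, 15],

[2.4, 5.1, 0, 31.6, -12.6, 5.9, 15],
[2.4, 5.1, 0, 31.0, -12.3, 9.2, 15],
[2.4, 5.1, 0, 30.0, -11.9, 12.4, 15],
[2.4, 5.1, 0.0, 28.8, -11.3, 15.5, 15],
[2.4, 5.1, 0, 27.3, -10.6, 18.4, 15],

[2.4, 5.1, 0.0, 25.5, -9.8, 21.2, 15],
[2.4, 5.1, 0.0, 23.5, -8.9, 23.7, 15],
[2.4, 5.1, 0.0, 21.3, -7.8, 26.1, 15],
[2.4, 5.1, 0, 18.9, -6.7, 28.1, 15],
[2.4, 5.1, 0.0, 16.3, -5.5, 30.0, 15],

[2.4, 5.1, 0.0, 13.6, -4.2, 31.5, 15],
[2.4, 5.1, 0.0, 10.8, -2.9, 32.7, 15],
[2.0, 4.3, 0.0, 6.7, -1.3, 28.6, 15],
[1.4, 3.0, 0, 3.2, -0.2, 20.5, 15],
[0.7, 1.5, 0, 1.0, 0.2, 10.3, 15],
```

```bash
python3 - <<'E'
from h import *
s,S=stat(); p=s["tool_pos"]+[0,0,80]
t=traytcp(-15,0,105,10,-25); print(t)
path(t,10,-25,19,p0=p,e0=[87,-25,0])
E
```

```text
t 13.22 p [538.2 308.6  72.4] yaw/pitch/roll [ 87.2 -26.8  -0.3] F [-0.1 -0.1 -1.9] g 23.5 q [ 0.24  0.24  2.04  0.63  0.81 -0.14]
[ 409.66582846 -318.66739784  123.84897372]
[0.6, 1.3, 0.0, 10.7, -4.4, -1.7, 15],
[1.2, 2.5, 0.0, 21.4, -8.8, -2.9, 15],
[1.7, 3.6, 0.0, 30.4, -12.6, -2.5, 15],
[2.0, 4.2, 0, 35.9, -14.8, -0.3, 15],
[2.0, 4.2, 0, 35.8, -14.8, 2.9, 15],

[2.0, 4.2, 0.0, 35.5, -14.6, 6.0, 15],
[2.0, 4.2, 0.0, 34.9, -14.4, 9.1, 15],
[2.0, 4.2, 0.0, 34.1, -14.0, 12.2, 15],
[2.0, 4.2, 0.0, 33.1, -13.5, 15.1, 15],
[2.0, 4.2, 0, 31.9, -13.0, 18.0, 15],

[2.0, 4.2, 0.0, 30.5, -12.3, 20.7, 15],
[2.0, 4.2, 0, 28.9, -11.5, 23.3, 15],
[2.0, 4.2, 0.0, 27.0, -10.7, 25.8, 15],
[2.0, 4.2, 0, 25.1, -9.8, 28.0, 15],
[2.0, 4.2, 0.0, 22.9, -8.8, 30.1, 15],

[2.0, 4.2, 0.0, 20.6, -7.7, 32.0, 15],
[1.7, 3.6, 0, 15.5, -5.6, 28.6, 15],
[1.2, 2.5, 0.0, 9.6, -3.3, 21.0, 15],
[0.6, 1.3, 0, 4.3, -1.5, 10.7, 15],
```

Call:
carry_out(
  motion=[
    [0,0,0,-3.5,-7,0,15],
    [0,0,0.4,-7,-14,0,15],
    [0,0,0.4,-7,-14,0,15],
    [0,0,0.4,-7,-14,0,15],
    [0,0,0.4,-7,-14,0,15],
  ],
)

```text
t: 13.85
tool_pos: [537.6, 308.1, 147.9]
tool_rot: [0.6, -0.345, 0.615, -0.378]
ft_force: [0.4, -0.2, -2.5]
grip_width: 24.3
```

```bash
python3 look.py s11 130 300 180 135
```

```text
t 13.85 p [537.6 308.1 147.9] yaw/pitch/roll [ 87.3 -28.5  -0.3] F [ 0.4 -0.2 -2.5] g 24.3 q [ 0.22  0.15  2.    0.6   0.94 -0.08]
lip a,l,h [108.3   0.4 131.4] back [29.2 -0.3 88.5]
```

View pics/s11.png

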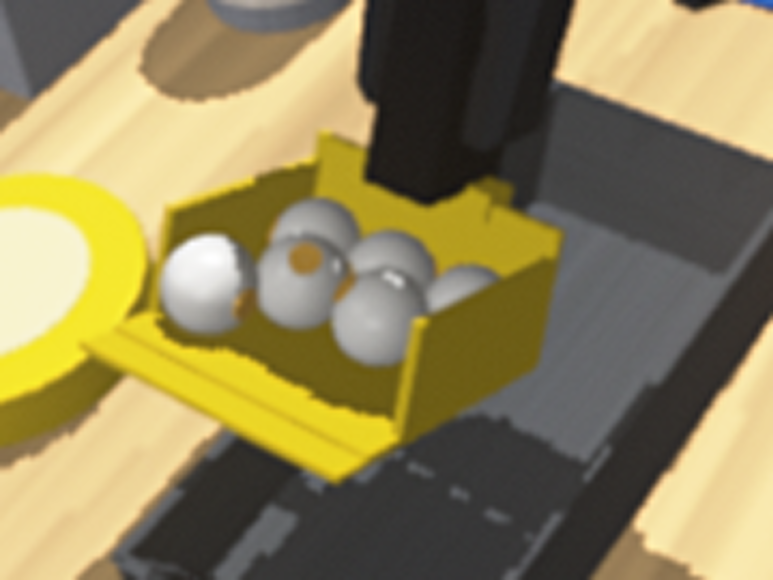

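```bash
python3 - <<'E'
from h import *
t=traytcp(-15,0,140,10,-25); print(t)
path(t,10,-25,19)
E
```

```text
[ 409.66582846 -318.66739784  158.84897372]
[0.7, 1.2, -0.1, 10.0, -5.7, -1.8, 15],
[1.3, 2.5, -0.2, 20.1, -11.3, -3.0, 15],
[1.9, 3.5, -0.2, 28.7, -16.0, -2.6, 15],
[2.2, 4.1, -0.3, 34.0, -18.8, -0.4, 15],
[2.2, 4.1, -0.2, 34.0, -18.6, 2.8, 15],

[2.1, 4.2, -0.2, 33.7, -18.3, 5.9, 15],
[2.1, 4.2, -0.2, 33.3, -17.9, 9.0, 15],
[2.1, 4.2, -0.2, 32.6, -17.3, 12.1, 15],
[2.1, 4.2, -0.2, 31.7, -16.7, 15.0, 15],
[2.1, 4.2, -0.2, 30.5, -16.0, 17.9, 15],

[2.1, 4.2, -0.2, 29.2, -15.1, 20.6, 15],
[2.0, 4.2, -0.2, 27.6, -14.2, 23.3, 15],
[2.0, 4.2, -0.2, 25.9, -13.2, 25.7, 15],
[2.0, 4.2, -0.2, 24.0, -12.2, 28.0, 15],
[2.0, 4.2, -0.2, 21.9, -11.1, 30.1, 15],

[2.0, 4.2, -0.2, 19.6, -9.9, 32.0, 15],
[1.7, 3.6, -0.2, 14.7, -7.4, 28.6, 15],
[1.2, 2.5, -0.1, 9.1, -4.6, 21.0, 15],
[0.6, 1.3, -0.1, 4.1, -2.1, 10.7, 15],
```

Call:
carry_out(
  motion=[
    [0.7,1.2,0,10,-5.7,-1.8,15],
    [1.3,2.5,0,20,-11.3,-3,15],
    [1.9,3.5,0,28.7,-16,-2.6,15],
    [2.2,4.1,0,34,-18.8,-0.4,15],
    [2.2,4.1,0,34,-18.6,2.8,15],
  ],
)

```text
t: 14.52
tool_pos: [505.1, 159.6, 149.5]
tool_rot: [0.532, -0.242, 0.662, -0.468]
ft_force: [0.9, -1.1, -2.8]
grip_width: 23.5
```

Call:
carry_out(
  motion=[
    [2.1,4.2,0,33.7,-18.3,5.9,15],
    [2.1,4.2,0,33.3,-17.9,9,15],
    [2.1,4.2,0,32.6,-17.3,12.1,15],
    [2.1,4.2,0,31.7,-16.7,15,15],
    [2.1,4.2,0,30.5,-16,17.9,15],
  ],
)

```text
t: 15.15
tool_pos: [450.8, -38.9, 142.1]
tool_rot: [0.412, -0.097, 0.706, -0.568]
ft_force: [-0.5, -0.5, -1.6]
grip_width: 23.8
```

```bash
python3 look.py s12 100 100 400 300; python3 - <<'E'
from h import *
t=traytcp(-15,0,140,10,-25); print(t)
path(t,10,-25,10,ramp=False)
E
```

```text
t 15.15 p [450.8 -38.9 142.1] yaw/pitch/roll [ 43.4 -28.2   1. ] F [-0.5 -0.5 -1.6] g 23.8 q [-0.49 -0.2   2.35  0.6   0.94 -0.03]
lip a,l,h [-271.    -4.2  125. ] back [-328.7   50.3   82.6]
[ 409.66582846 -318.66739784  158.84897372]
[1.6, 2.9, -0.3, 18.5, -12.1, 17.2, 15],
[1.6, 2.9, -0.3, 17.6, -11.5, 18.5, 15],
[1.6, 3.0, -0.3, 16.7, -10.8, 19.7, 15],
[1.6, 3.0, -0.3, 15.7, -10.2, 20.8, 15],
[1.6, 3.0, -0.3, 14.7, -9.5, 21.9, 15],

[1.6, 3.0, -0.3, 13.5, -8.9, 22.9, 15],
[1.5, 3.0, -0.3, 12.4, -8.2, 23.8, 15],
[1.5, 3.0, -0.3, 11.1, -7.5, 24.6, 15],
[1.5, 3.0, -0.3, 9.9, -6.7, 25.3, 15],
[1.5, 3.0, -0.3, 8.6, -6.0, 26.0, 15],
```

View pics/s12.png

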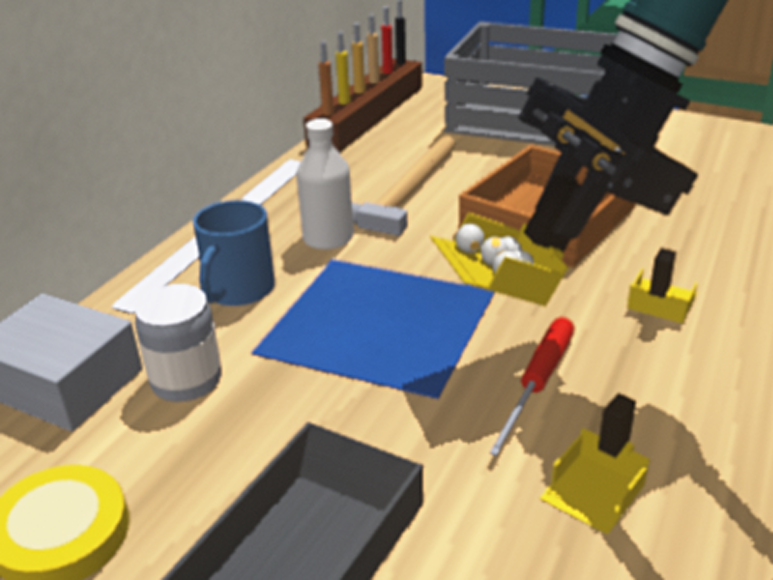

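```bash
python3 - <<'E'
from h import *
t=traytcp(0,0,140,14,-22); print(t)
path([472,-190,162],27,-24,5,ramp=False)
path(t,14,-22,5,ramp=False,p0=[472,-190,162],e0=[27,-24,0])
E
```

```text
[ 426.99486043 -328.30941772  164.24932971]
[1.7, 2.9, -0.8, 13.1, -12.0, 24.4, 15],
[1.6, 2.9, -0.8, 12.0, -11.1, 25.4, 15],
[1.6, 2.9, -0.8, 10.9, -10.2, 26.2, 15],
[1.5, 2.9, -0.8, 9.6, -9.3, 27.0, 15],
[1.5, 2.9, -0.8, 8.4, -8.5, 27.7, 15],

[1.0, 2.4, -0.4, 18.6, -8.8, 20.6, 15],
[1.0, 2.4, -0.4, 17.8, -8.3, 21.5, 15],
[1.0, 2.4, -0.4, 16.9, -7.8, 22.3, 15],
[1.0, 2.4, -0.4, 16.0, -7.2, 23.2, 15],
[1.0, 2.4, -0.4, 15.1, -6.7, 23.9, 15],
```

Call:
carry_out(
  motion=[
    [1.7,2.9,-0.6,13,-12,24.4,15],
    [1.6,2.9,-0.6,12,-11,25.4,15],
    [1.6,2.9,-0.6,11,-10,26,15],
    [1.5,2.9,-0.6,10,-9,27,15],
    [1.5,2.9,-0.6,9,-8.5,27.5,15],
  ],
)

```text
t: 15.82
tool_pos: [460.0, -194.5, 154.5]
tool_rot: [0.299, -0.009, 0.711, -0.637]
ft_force: [-0.8, -0.2, -1.6]
grip_width: 23.5
```

```bash
python3 - <<'E'
from h import *
lipstat()
t=traytcp(0,0,140,14,-22); print(t)
path(t,14,-22,6,ramp=False)
E
```

```text
t 15.82 p [ 460.  -194.5  154.5] yaw/pitch/roll [ 25.6 -24.4   0.7] F [-0.8 -0.2 -1.6] g 23.5 q [-0.72 -0.12  2.24  0.5   0.92  0.12]
lip a,l,h [-452.   -41.4  130.6] back [-491.5   30.4   93.4]
[ 426.99486043 -328.30941772  164.24932971]
[0.9, 1.8, -0.4, 12.6, -7.7, 17.7, 15],
[0.9, 1.8, -0.4, 12.1, -7.4, 18.2, 15],
[0.9, 1.8, -0.4, 11.6, -7.0, 18.6, 15],
[0.9, 1.8, -0.4, 11.0, -6.6, 19.1, 15],
[0.9, 1.8, -0.4, 10.5, -6.3, 19.5, 15],

[0.8, 1.8, -0.4, 9.9, -5.9, 19.9, 15],
```

Call:
carry_out(
  motion=[
    [0.9,1.8,-0.4,12.5,-7.7,18,15],
    [0.9,1.8,-0.4,12,-7.4,18.5,15],
    [0.9,1.8,-0.4,11.6,-7,19,15],
    [0.9,1.8,-0.4,11,-6.6,19,15],
    [0.9,1.8,-0.4,8,-6.3,14,15],
  ],
)

```text
t: 16.45
tool_pos: [424.7, -303.7, 159.3]
tool_rot: [0.223, 0.045, 0.708, -0.668]
ft_force: [0.5, 0.2, -2.2]
grip_width: 23.2
```

```bash
cat >> h.py <<'E'
def traystat():
    s,S=stat(); lip=s["tool_pos"]-S.apply(OFF); W=R.from_euler('Z',TYAW,degrees=True).inv()
    q=W.apply(lip-TR); print("tray lip",np.round(q,1)); 
    for y in(43,-43): print("  corner",np.round(W.apply(lip+S.apply([0,y,0])-TR),1),"back",np.round(W.apply(lip+S.apply([-90,y,0])-TR),1))
E
python3 - <<'E'
from h import *
traystat()
t=traytcp(-10,0,85,14,-8); print(t)
path(t,14,-8,5,ramp=False)
E
python3 look.py s13 300 80 240 180;python3 look.py t13 380 150 200 150 top
```

```text
t 16.45 p [ 424.7 -303.7  159.3] yaw/pitch/roll [ 14.7 -22.    0.5] F [ 0.5  0.2 -2.2] g 23.2 q [-0.9  -0.07  2.17  0.45  0.93  0.17]
tray lip [ -7.6  25.2 135.2]
  corner [-26.2  64.  135.5] back [-101.5   28.   101.7]
  corner [ 11.1 -13.5 134.8] back [-64.1 -49.5 101.1]
[ 425.82318656 -324.26229635  133.3384387 ]
[0.1, 0.1, -2.8, 2.7, 4.5, 4.1, 15],
[0.1, 0.1, -2.8, 2.5, 4.6, 4.1, 15],
[0.1, 0.1, -2.8, 2.2, 4.7, 4.1, 15],
[0.1, 0.1, -2.8, 2.0, 4.9, 4.0, 15],
[0.1, 0.1, -2.8, 1.8, 5.0, 4.0, 15],

t 16.45 p [ 424.7 -303.7  159.3] yaw/pitch/roll [ 14.7 -22.    0.5] F [ 0.5  0.2 -2.2] g 23.2 q [-0.9  -0.07  2.17  0.45  0.93  0.17]
lip a,l,h [-581.6  -19.6  131.2] back [-607.3   59.8   97.4]
t 16.5 p [ 424.9 -305.5  160. ] yaw/pitch/roll [ 14.6 -22.    0.3] F [ 0.6 -2.2 -2.4] g 23.7 q [-0.9  -0.07  2.17  0.44  0.93  0.17]
lip a,l,h [-583.6  -19.8  131.9] back [-609.2   59.6   98.1]
```

View pics/s13.png

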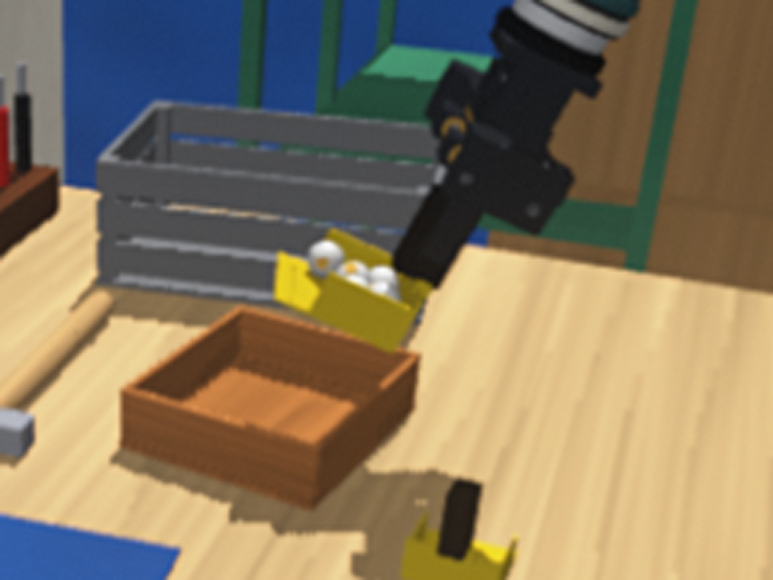

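View pics/t13.png

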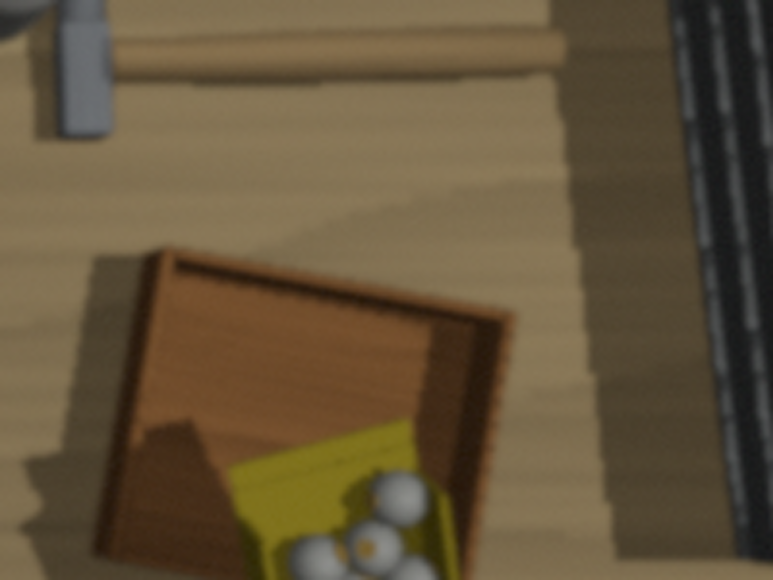

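```bash
python3 - <<'E'
from h import *
t=traytcp(-10,-3,75,14,-2); print(t)
path(t,14,-2,6,ramp=False)
E
```

```text
[ 430.65628029 -325.86170651  132.86154465]
[0.1, 0.1, -3.3, 1.8, 4.2, 3.7, 15],
[0.1, 0.1, -3.3, 1.5, 4.3, 3.7, 15],
[0.1, 0.1, -3.3, 1.3, 4.4, 3.7, 15],
[0.1, 0.1, -3.3, 1.0, 4.4, 3.7, 15],
[0.1, 0.1, -3.3, 0.7, 4.5, 3.7, 15],

[0.1, 0.1, -3.3, 0.5, 4.5, 3.7, 15],
```

Call:
carry_out(
  motion=[
    [0,0,-3.3,1.8,4.2,3.7,15],
    [0,0,-3.3,1.5,4.3,3.7,15],
    [0,0,-3.3,1.3,4.4,3.7,15],
    [0,0,-3.3,1,4.4,3.7,15],
    [0,0,-3,0.7,4.5,3.7,15],
  ],
)

```text
t: 17.18
tool_pos: [428.5, -319.5, 136.0]
tool_rot: [0.123, -0.058, 0.709, -0.692]
ft_force: [0.1, -1.0, -2.4]
grip_width: 23.4
```

```bash
python3 - <<'E'
from h import *
traystat()
t=traytcp(-10,-3,50,14,14); print(t)
path(t,14,14,5,ramp=False)
E
```

```text
t 17.18 p [ 428.5 -319.5  136. ] yaw/pitch/roll [14.7 -5.5  0.6] F [ 0.1 -1.  -2.4] g 23.4 q [-0.74  0.06  2.04  0.1   1.    0.52]
tray lip [-11.1   5.8  83.6]
  corner [-29.7  44.6  84.1] back [-110.5    5.9   75.5]
  corner [  7.6 -32.9  83.1] back [-73.2 -71.6  74.6]
[ 449.44178914 -321.17795311  129.89629275]
[0.1, 0.2, -3.9, -3.8, 1.6, 1.4, 15],
[0.1, 0.2, -3.9, -3.9, 1.3, 1.4, 15],
[0.1, 0.2, -3.9, -4.0, 1.1, 1.4, 15],
[0.1, 0.2, -3.9, -4.1, 0.8, 1.4, 15],
[0.1, 0.1, -3.9, -4.1, 0.5, 1.3, 15],
```

Call:
carry_out(
  motion=[
    [0,0.2,-3.9,-3.8,1.6,1.4,15],
    [0,0.2,-3.9,-3.9,1.3,1.4,15],
    [0,0.2,-3.9,-4,1.1,1.4,15],
    [0,0.2,-3.9,-4.1,0.8,1.4,15],
    [0,0,-3,-4,0.5,1.3,15],
  ],
)

```text
t: 17.8
tool_pos: [450.5, -316.7, 128.7]
tool_rot: [-0.002, 0.17, -0.692, 0.702]
ft_force: [0.7, -0.0, -2.5]
grip_width: 23.7
```

```bash
python3 - <<'E'
from h import *
traystat()
t=traytcp(-8,-3,40,14,38); print(t)
path(t,14,38,6,ramp=False)
E
python3 look.py s14 300 80 240 180
```

```text
t 17.8 p [ 450.5 -316.7  128.7] yaw/pitch/roll [14.1 13.6  0.9] F [ 0.7 -0.  -2.5] g 23.7 q [-0.56  0.24  1.86 -0.17  1.22  0.84]
tray lip [-9.8  2.8 49.3]
  corner [-27.9  41.8  49.9] back [-107.1    4.8   71.1]
  corner [  8.2 -36.2  48.6] back [-71.  -73.2  69.8]
[ 488.70120408 -312.25733209  140.93674177]
[0.1, 0.1, -4.1, -5.7, -3.5, 0.8, 15],
[0.1, 0.1, -4.1, -5.4, -3.9, 0.8, 15],
[0.1, 0.1, -4.1, -5.1, -4.3, 0.8, 15],
[0.1, 0.0, -4.1, -4.8, -4.6, 0.8, 15],
[0.1, 0.0, -4.1, -4.5, -4.9, 0.8, 15],

[0.1, 0.0, -4.1, -4.1, -5.2, 0.8, 15],
t 17.8 p [ 450.5 -316.7  128.7] yaw/pitch/roll [14.1 13.6  0.9] F [ 0.7 -0.  -2.5] g 23.7 q [-0.56  0.24  1.86 -0.17  1.22  0.84]
lip a,l,h [-603.5  -14.3   45.3] back [-629.6   69.2   66.5]
```

View pics/s14.png

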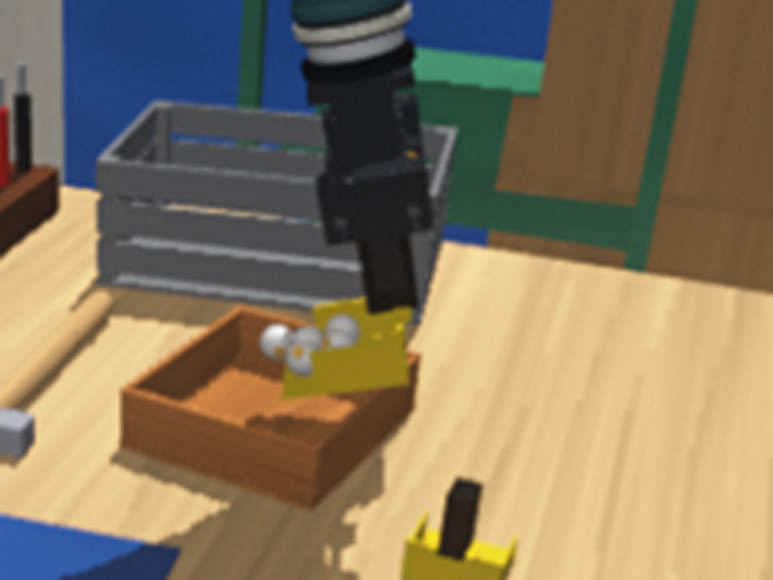

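Call:
carry_out(
  motion=[
    [0,0,-2,-1.5,5,0,15],
    [0,0,-4.1,-5.5,-2,0.5,15],
    [0,0,-4.1,-5,-3,0.5,15],
    [0,0,-4.1,-5,-4,0.5,15],
    [0,0,-4.1,-5,-4.5,0.5,15],
  ],
)

```text
t: 18.48
tool_pos: [476.0, -311.1, 128.0]
tool_rot: [0.114, 0.28, -0.656, 0.692]
ft_force: [0.0, -0.2, -1.6]
grip_width: 23.7
```

```bash
python3 - <<'E'
from h import *
traystat()
t=traytcp(-8,-3,40,14,50); print(t)
path(t,14,50,4,ramp=False)
E
python3 look.py s15 300 80 240 180
```

```text
t 18.48 p [ 476.  -311.1  128. ] yaw/pitch/roll [14.4 32.5  1.1] F [ 0.  -0.2 -1.6] g 23.7 q [-0.43  0.46  1.66 -0.33  1.5   1.  ]
tray lip [-12.6   1.1  30.4]
  corner [-30.5  40.1  31.1] back [-99.2   7.7  79.4]
  corner [  5.4 -38.   29.7] back [-63.3 -70.4  78. ]
[ 509.70569354 -307.02032468  145.02558754]
[0.2, 0.1, -4.4, -4.8, -8.1, 0.9, 15],
[0.2, 0.1, -4.4, -4.2, -8.5, 1.0, 15],
[0.2, 0.1, -4.4, -3.5, -8.8, 1.0, 15],
[0.2, 0.1, -4.4, -2.8, -9.0, 1.0, 15],
t 18.48 p [ 476.  -311.1  128. ] yaw/pitch/roll [14.4 32.5  1.1] F [ 0.  -0.2 -1.6] g 23.7 q [-0.43  0.46  1.66 -0.33  1.5   1.  ]
lip a,l,h [-604.9  -11.4   26.4] back [-627.9   61.    74.7]
```

View pics/s15.png

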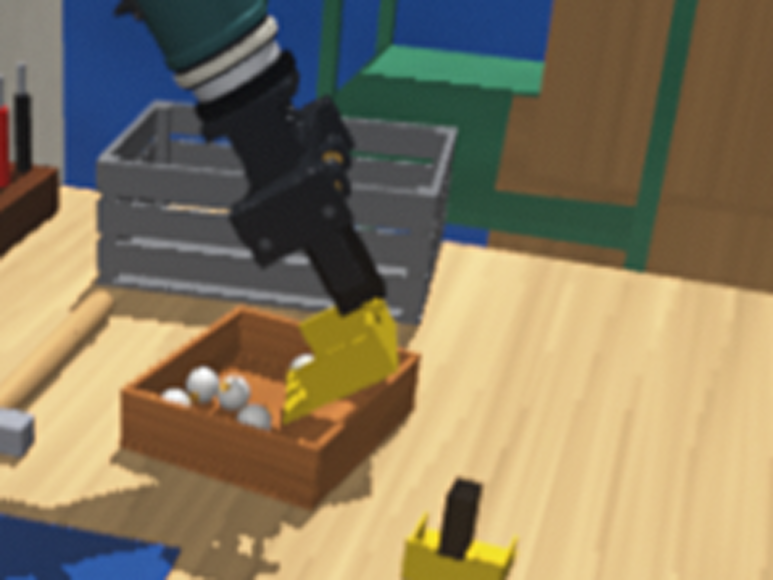

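Call:
carry_out(
  motion=[
    [0,0,-4.4,-4,-6,0.8,15],
    [0,0,-4.4,-3.5,-8,0.8,15],
    [0,0,-4.4,-3,-8.5,0.8,15],
    [0,0,-2,-1,-12,0,15],
    [0,0,0,0,0,0,15],
  ],
)

```text
t: 19.15
tool_pos: [509.3, -304.7, 144.6]
tool_rot: [0.205, 0.365, -0.613, 0.67]
ft_force: [-0.6, -0.6, -1.6]
grip_width: 23.6
```

```bash
python3 - <<'E'
from h import *
traystat()
E
python3 look.py s16 300 80 240 180;python3 look.py t16 380 150 200 150 top
```

```text
t 19.15 p [ 509.3 -304.7  144.6] yaw/pitch/roll [15.  47.8  1.6] F [-0.6 -0.6 -1.6] g 23.6 q [-0.35  0.64  1.46 -0.42  1.77  1.05]
tray lip [-6.   2.7 40. ]
  corner [-24.   41.7  40.8] back [-78.3  15.3 107.5]
  corner [ 12.  -36.4  39.2] back [-42.4 -62.8 105.9]
t 19.15 p [ 509.3 -304.7  144.6] yaw/pitch/roll [15.  47.8  1.6] F [-0.6 -0.6 -1.6] g 23.6 q [-0.35  0.64  1.46 -0.42  1.77  1.05]
lip a,l,h [-604.2  -18.1   36. ] back [-623.1   39.3  102.7]
t 19.2 p [ 508.6 -304.8  144.5] yaw/pitch/roll [15.  47.8  1.7] F [ 1.2  0.5 -2.1] g 23.7 q [-0.35  0.64  1.46 -0.42  1.77  1.05]
lip a,l,h [-604.3  -17.3   35.9] back [-623.2   40.1  102.6]
```

View pics/s16.png

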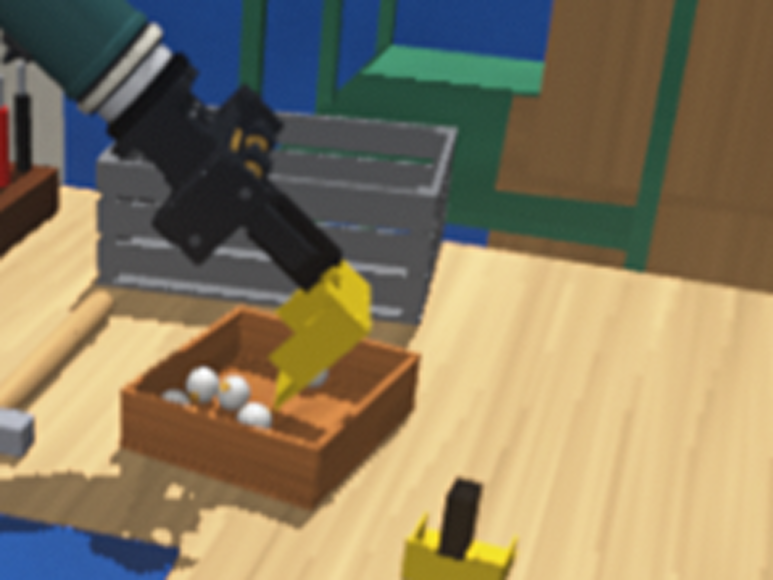

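View pics/t16.png

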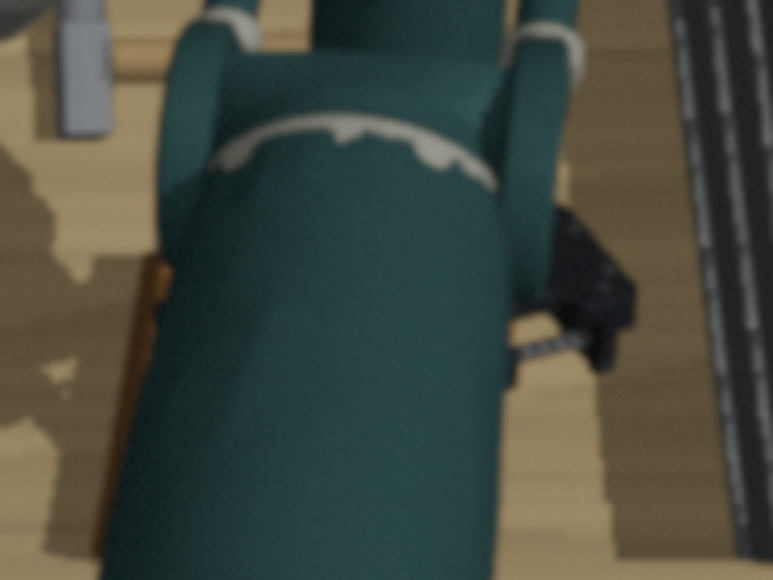

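```bash
python3 - <<'E'
from h import *
s,S=stat(); p=s["tool_pos"]+[0,0,75]
path(p,15,44,4,ramp=False)
q=np.array([575,-150,200.]); path(q,10,0,8,ramp=False,p0=p,e0=[15,44,0])
E
```

```text
t 19.25 p [ 508.2 -304.9  144.7] yaw/pitch/roll [15.  47.8  1.7] F [ 0.4 -0.9 -2.3] g 23.4 q [-0.35  0.64  1.46 -0.42  1.77  1.05]
[0.4, 0, 1.0, 13.9, -12.6, -0.4, 15],
[0.4, 0, 1.0, 13.7, -12.8, -0.3, 15],
[0.4, 0, 1.0, 13.5, -13.0, -0.2, 15],
[0.4, 0, 1.0, 13.2, -13.3, -0.1, 15],
[-0.4, 0.5, 5.5, -11.1, -7.3, -16.5, 15],
[-0.4, 0.5, 5.5, -11.6, -6.1, -16.7, 15],
[-0.3, 0.5, 5.5, -12.0, -4.9, -16.8, 15],
[-0.3, 0.6, 5.5, -12.3, -3.6, -17.0, 15],
[-0.2, 0.6, 5.5, -12.4, -2.3, -17.1, 15],

[-0.1, 0.6, 5.5, -12.4, -1.1, -17.2, 15],
[-0.1, 0.6, 5.5, -12.2, 0.1, -17.4, 15],
[0, 0.6, 5.5, -12.0, 1.3, -17.5, 15],
```

Call:
carry_out(
  motion=[
    [0,0,0,14,-12.6,0,15],
    [0,0,0,13.8,-12.8,0,15],
    [0,0,0,13.5,-13,0,15],
    [0,0,0,13.2,-13.3,0,15],
    [0,0,0,10,-10,0,15],
  ],
)

```text
t: 19.88
tool_pos: [509.4, -306.9, 242.0]
tool_rot: [0.205, 0.364, -0.614, 0.67]
ft_force: [-0.3, 0.6, -2.3]
grip_width: 23.7
```

Call:
carry_out(
  motion=[
    [-0.4,0.5,5.5,-11,-7,-16.5,15],
    [-0.4,0.5,5.5,-11.6,-6,-16.7,15],
    [-0.3,0.5,5.5,-12,-5,-16.8,15],
    [-0.3,0.6,5.5,-12.3,-3.6,-17,15],
    [-0.2,0.6,5.5,-12.4,-2.3,-17,15],
  ],
)

```text
t: 20.5
tool_pos: [555.1, -209.7, 231.0]
tool_rot: [0.055, 0.182, -0.688, 0.7]
ft_force: [0.4, 0.3, -1.6]
grip_width: 23.8
```

```bash
python3 - <<'E'
from h import *
stat()
q=np.array([584,-20,150.]); path(q,5,0,8,ramp=False)
E
python3 look.py s17 240 60 320 240;python3 look.py t17 380 150 200 150 top
```

```text
t 20.5 p [ 555.1 -209.7  231. ] yaw/pitch/roll [10.6 19.3  0.8] F [ 0.4  0.3 -1.6] g 23.8 q [-0.32  0.32  1.59 -0.15  1.54  1.1 ]
[-0.1, 0.6, 2.4, -10.8, 7.3, -22.5, 15],
[-0.1, 0.6, 2.4, -10.3, 7.7, -22.6, 15],
[-0.1, 0.7, 2.4, -9.7, 8.2, -22.7, 15],
[0, 0.7, 2.4, -9.0, 8.6, -22.8, 15],
[0, 0.7, 2.4, -8.4, 9.0, -22.9, 15],

[0.0, 0.7, 2.4, -7.7, 9.3, -23.0, 15],
[0.1, 0.7, 2.4, -7.1, 9.6, -23.1, 15],
[0.1, 0.7, 2.4, -6.4, 9.9, -23.2, 15],
t 20.5 p [ 555.1 -209.7  231. ] yaw/pitch/roll [10.6 19.3  0.8] F [ 0.4  0.3 -1.6] g 23.8 q [-0.32  0.32  1.59 -0.15  1.54  1.1 ]
lip a,l,h [-496.9 -106.   141.1] back [-517.2  -23.5  170.8]
t 20.55 p [ 555.3 -207.8  232.2] yaw/pitch/roll [10.6 19.   0.9] F [-0.7  1.8 -1.5] g 23.7 q [-0.32  0.31  1.59 -0.14  1.54  1.1 ]
lip a,l,h [-494.8 -106.4  142.5] back [-515.3  -23.8  171.9]
```

View pics/s17.png

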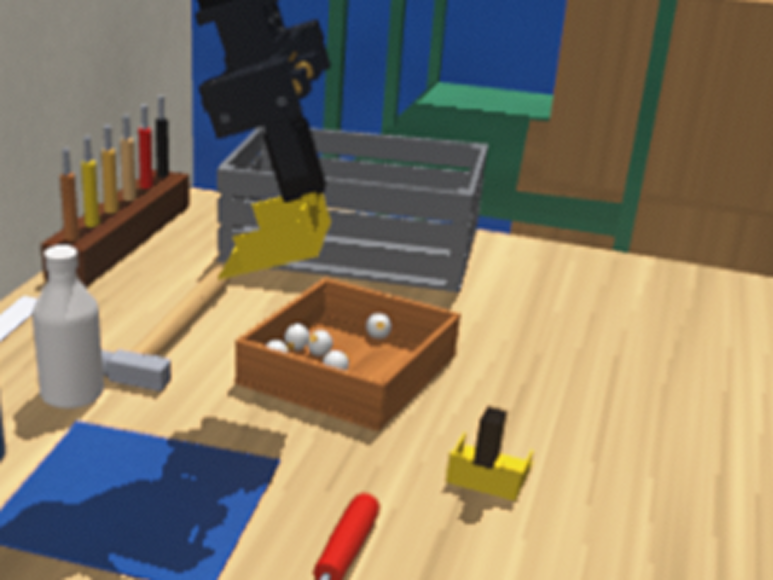

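View pics/t17.png

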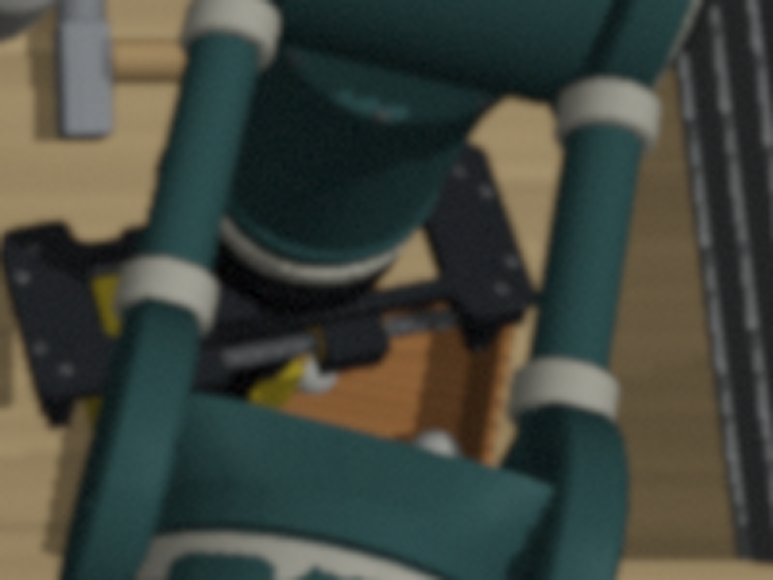

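Call:
carry_out(
  motion=[
    [0,0.6,2.4,-10.8,5,-22.5,15],
    [0,0.6,2.4,-10.3,5.5,-22.6,15],
    [0,0.7,2.4,-9.7,6,-22.7,15],
    [0,0.7,2.4,-9,7,-22.8,15],
    [0,0.7,2.4,-8.4,7,-23,15],
  ],
)

```text
t: 21.22
tool_pos: [573.8, -92.9, 190.8]
tool_rot: [0.004, 0.092, -0.699, 0.709]
ft_force: [-0.7, 0.9, -2.2]
grip_width: 23.6
```

```bash
python3 - <<'E'
from h import *
stat()
q=np.array([584,-20,110.]); path(q,5,0,5,ramp=False)
E
python3 look.py s18 140 60 400 300;python3 look.py t18 380 150 200 150 top
```

```text
t 21.23 p [573.8 -92.9 190.8] yaw/pitch/roll [ 7.2  7.8 -0.3] F [-0.7  0.9 -2.2] g 23.6 q [-0.18  0.21  1.77 -0.05  1.29  1.28]
[-0.1, 0.4, 1.6, -6.0, 15.4, -14.3, 15],
[-0.1, 0.4, 1.6, -5.5, 15.6, -14.3, 15],
[-0.1, 0.4, 1.6, -4.9, 15.8, -14.3, 15],
[-0.1, 0.4, 1.6, -4.4, 15.9, -14.3, 15],
[-0.1, 0.4, 1.6, -3.8, 16.0, -14.3, 15],

t 21.23 p [573.8 -92.9 190.8] yaw/pitch/roll [ 7.2  7.8 -0.3] F [-0.7  0.9 -2.2] g 23.6 q [-0.18  0.21  1.77 -0.05  1.29  1.28]
lip a,l,h [-381.2 -134.8  114.8] back [-397.3  -47.1  127. ]
t 21.27 p [572.9 -90.1 189.7] yaw/pitch/roll [ 7.2  7.8 -0.2] F [-1.5  1.9 -2.8] g 23.5 q [-0.17  0.21  1.77 -0.04  1.29  1.29]
lip a,l,h [-378.1 -133.6  113.7] back [-394.3  -45.9  125.9]
```

View pics/s18.png

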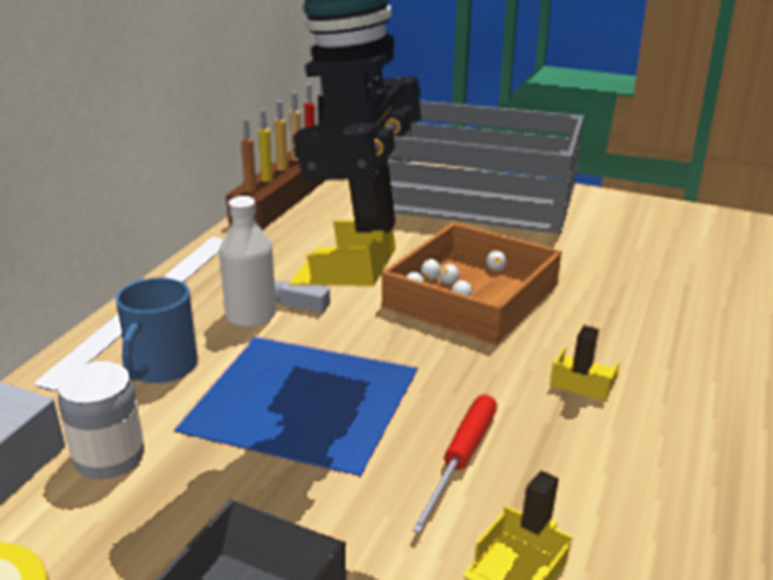

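View pics/t18.png

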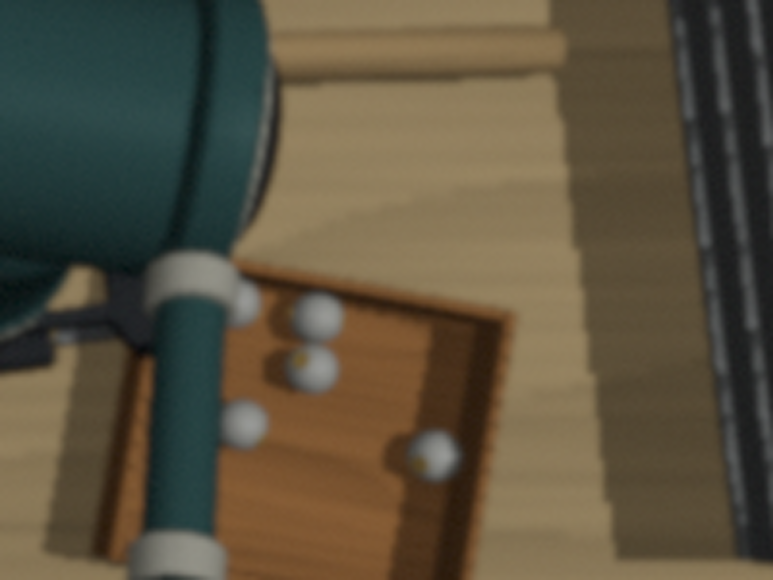

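Call:
carry_out(
  motion=[
    [0,0.4,1.6,-6,15,-14.3,15],
    [0,0.4,1.6,-5.5,15,-14.3,15],
    [0,0.4,1.6,-5,15.5,-14.3,15],
    [0,0.4,1.6,-4.4,15.5,-14.3,15],
    [0,0.4,1.4,-3.8,15,-14.3,15],
  ],
)

```text
t: 21.95
tool_pos: [584.4, -25.2, 112.3]
tool_rot: [-0.032, 0.036, -0.701, 0.712]
ft_force: [0.1, 0.3, -1.8]
grip_width: 23.2
```

```bash
python3 - <<'E'
from h import *
stat()
q=np.array([584,-20,70.]); path(q,5,0,4,ramp=False)
E
python3 look.py t19 380 150 200 150 top; python3 look.py s19 140 60 400 300
```

```text
t 21.95 p [584.4 -25.2 112.3] yaw/pitch/roll [ 5.5  0.4 -0.9] F [ 0.1  0.3 -1.8] g 23.2 q [-0.08  0.21  1.92 -0.02  1.02  1.41]
[-0.2, 0.1, 0.1, -0.1, 10.5, -1.5, 15],
[-0.2, 0.1, 0.1, -0.1, 10.6, -1.4, 15],
[-0.2, 0.1, 0.1, 0, 10.6, -1.4, 15],
[-0.2, 0.1, 0.1, 0, 10.6, -1.3, 15],
t 21.95 p [584.4 -25.2 112.3] yaw/pitch/roll [ 5.5  0.4 -0.9] F [ 0.1  0.3 -1.8] g 23.2 q [-0.08  0.21  1.92 -0.02  1.02  1.41]
lip a,l,h [-314.4 -150.5   46.8] back [-328.1  -61.6   47.4]
t 22.0 p [582.6 -23.6 109.8] yaw/pitch/roll [ 5.5  0.6 -0.8] F [-1.1  0.8 -3. ] g 23.6 q [-0.07  0.21  1.92 -0.02  1.02  1.41]
lip a,l,h [-312.8 -148.4   44.1] back [-326.5  -59.5   45. ]
```

View pics/t19.png

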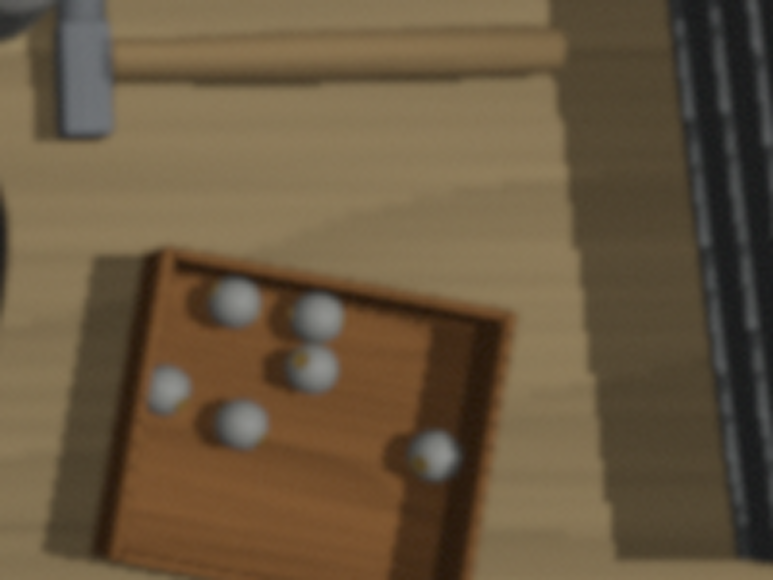

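View pics/s19.png

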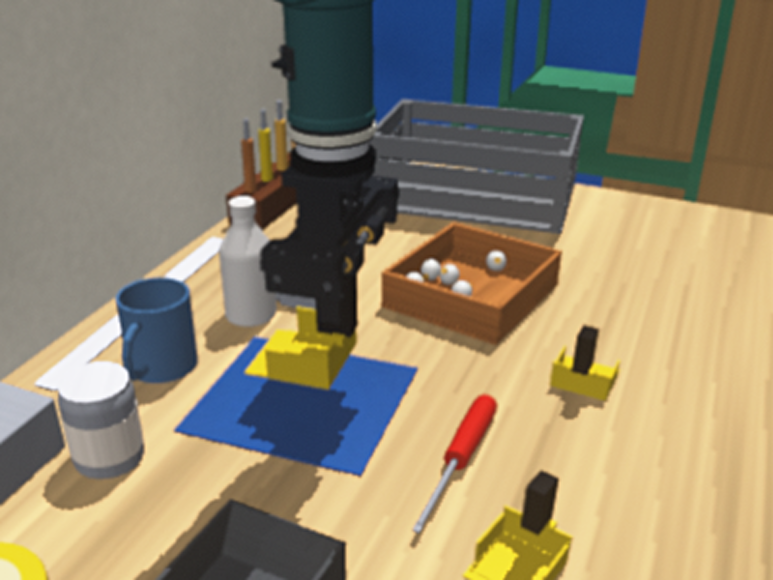

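Call:
carry_out(
  motion=[
    [-0.3,0.1,0.1,0,10,-1.5,15],
    [-0.3,0.1,0.1,0,10,-1,15],
    [-0.2,0.1,0.1,0,10,-1,15],
    [0,0,0,0,6,0,15],
    [0,0,0,0,2,0,15],
  ],
)

```text
t: 22.68
tool_pos: [583.2, -24.1, 71.7]
tool_rot: [-0.03, 0.035, -0.706, 0.707]
ft_force: [-0.6, 0.2, -1.3]
grip_width: 23.4
```

```bash
python3 - <<'E'
from h import *
stat()
E
```

```text
t 22.68 p [583.2 -24.1  71.7] yaw/pitch/roll [ 5.3  0.4 -0.1] F [-0.6  0.2 -1.3] g 23.4 q [-0.08  0.25  1.95 -0.    0.95  1.4 ]
```

Call:
carry_out(
  motion=[
    [0,0,0.3,0,3.5,0,15],
    [0,0,0.1,0,3,0,15],
    [0,0,0,0,0.8,0,15],
    [0,0,0,0,0,0,15],
  ],
)

```text
t: 23.18
tool_pos: [583.6, -24.1, 64.4]
tool_rot: [-0.033, 0.032, -0.706, 0.707]
ft_force: [0.2, 0.9, -1.3]
grip_width: 23.2
```

```bash
python3 - <<'E'
from h import *
stat()
E
```

```text
t 23.18 p [583.6 -24.1  64.4] yaw/pitch/roll [ 5.3 -0.1 -0.1] F [ 0.2  0.9 -1.3] g 23.2 q [-0.08  0.26  1.96 -0.    0.92  1.4 ]
```

Call:
carry_out(
  motion=[
    [0,0,0,0,0.9,0,15],
    [0,0,0,0,0,0,15],
    [0,0,0,0,0,0,15],
  ],
)

```text
t: 23.55
tool_pos: [584.1, -24.1, 64.1]
tool_rot: [-0.034, 0.031, -0.706, 0.707]
ft_force: [-0.1, -0.0, -1.2]
grip_width: 23.5
```

```bash
python3 - <<'E'
from h import *
stat()
E
python3 look.py s20 220 200 160 120
```

```text
t 23.55 p [584.1 -24.1  64.1] yaw/pitch/roll [ 5.3 -0.2 -0.1] F [-0.1 -0.  -1.2] g 23.5 q [-0.08  0.26  1.96 -0.    0.92  1.4 ]
t 23.55 p [584.1 -24.1  64.1] yaw/pitch/roll [ 5.3 -0.2 -0.1] F [-0.1 -0.  -1.2] g 23.5 q [-0.08  0.26  1.96 -0.    0.92  1.4 ]
lip a,l,h [-312.8 -150.6   -0.6] back [-326.1  -61.6   -0.8]
```

View pics/s20.png

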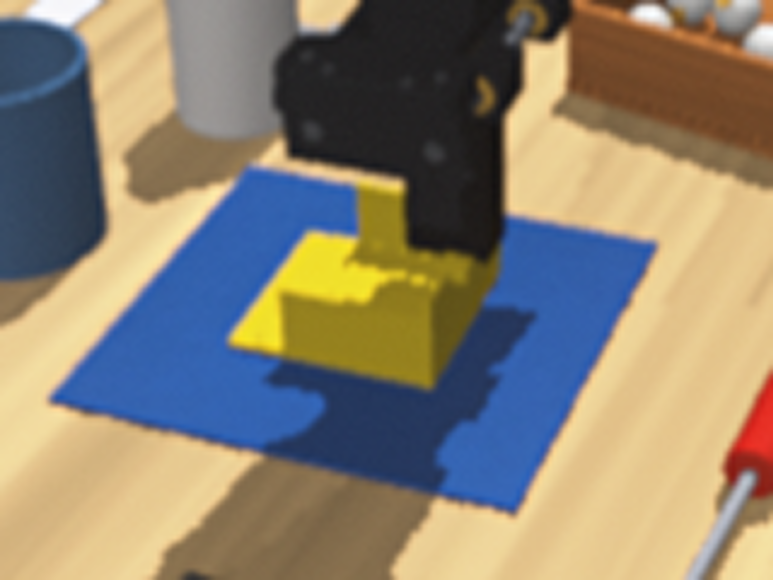

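Call:
carry_out(
  motion=[
    [0,0,-0.2,0,1.2,0,15],
    [0,0,0,0,0.6,0,15],
    [0,0,0,0,0,0,15],
  ],
)

```text
t: 23.98
tool_pos: [584.6, -24.1, 63.9]
tool_rot: [-0.033, 0.033, -0.706, 0.707]
ft_force: [0.0, 0.3, -1.3]
grip_width: 23.3
```

```bash
python3 - <<'E'
from h import *
stat()
E
```

```text
t 23.98 p [584.6 -24.1  63.9] yaw/pitch/roll [ 5.3  0.  -0.1] F [ 0.   0.3 -1.3] g 23.3 q [-0.08  0.26  1.95 -0.    0.92  1.4 ]
```

Call:
carry_out(
  motion=[
    [0,0,0,0,2.2,0,15],
    [0,0,0,0,1.5,0,15],
  ],
)

```text
t: 24.22
tool_pos: [584.9, -24.1, 63.8]
tool_rot: [-0.032, 0.033, -0.706, 0.707]
ft_force: [-3.5, -0.1, 9.5]
grip_width: 23.4
```

```bash
python3 - <<'E'
from h import *
stat()
E
```

```text
t 24.23 p [584.9 -24.1  63.8] yaw/pitch/roll [ 5.3  0.  -0.1] F [-3.5 -0.1  9.5] g 23.4 q [-0.08  0.26  1.95 -0.    0.93  1.4 ]
```

Contact at 9.5 N. Release and rise.

Call:
carry_out(
  motion=[
    [0,0,0,0,0,0,40],
    [0,0,0,0,0,0,60],
    [0,0,0,0,0,0,80],
    [0,0,0,0,0,0,80],
    [0,0,0,0,0,0,80],
  ],
  grip_force=20,
)

```text
t: 24.85
tool_pos: [585.5, -24.2, 63.3]
tool_rot: [-0.033, 0.032, -0.706, 0.707]
ft_force: [0.3, 1.0, 0.3]
grip_width: 71.2
```

Call:
carry_out(
  motion=[
    [0,0,0,0,-15,0,80],
    [0,0,0,0,-30,0,80],
    [0,0,0,0,-40,0,80],
    [0,0,0,0,-40,0,80],
    [0,0,0,20,-40,0,80],
  ],
)

```text
t: 25.48
tool_pos: [563.8, -25.5, 232.7]
tool_rot: [-0.031, 0.034, -0.706, 0.707]
ft_force: [-0.2, -0.4, -0.2]
grip_width: 80.2
```

Call:
carry_out(
  motion=[
    [0,0,0,40,0,0,80],
    [0,0,0,40,0,0,80],
    [0,0,0,40,0,0,80],
    [0,0,0,0,0,0,80],
    [0,0,0,0,0,0,80],
  ],
)

```text
t: 26.1
tool_pos: [445.3, -37.3, 244.3]
tool_rot: [-0.038, 0.027, -0.705, 0.708]
ft_force: [-0.2, 0.1, -0.6]
grip_width: 80.2
```

```bash
python3 - <<'E'
from h import *
stat()
im,d=vision.get_image("top"); cv2.imwrite("pics/t21.png",im[:,:,::-1]); c=cam("top")
P,uv=cloud("top",d,None,c)
q=P[(abs(P[:,0]-625)<70)&(abs(P[:,1]+18)<70)&(P[:,2]>95)&(P[:,2]<120)]
print(len(q), np.round(q.mean(0),1) if len(q) else "")
im,d=vision.get_image("side"); cv2.imwrite("pics/s21.png",im[:,:,::-1])
E
```

```text
t 26.1 p [445.3 -37.3 244.3] yaw/pitch/roll [ 5.3 -0.8 -0.3] F [-0.2  0.1 -0.6] g 80.2 q [-0.14 -0.2   2.07 -0.    1.25  1.34]
262 [585.2 -24.9 107.8]
```

View pics/t21.png

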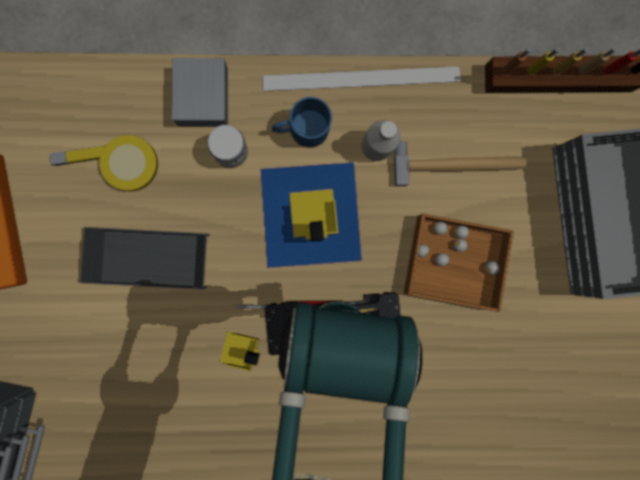

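View pics/s21.png

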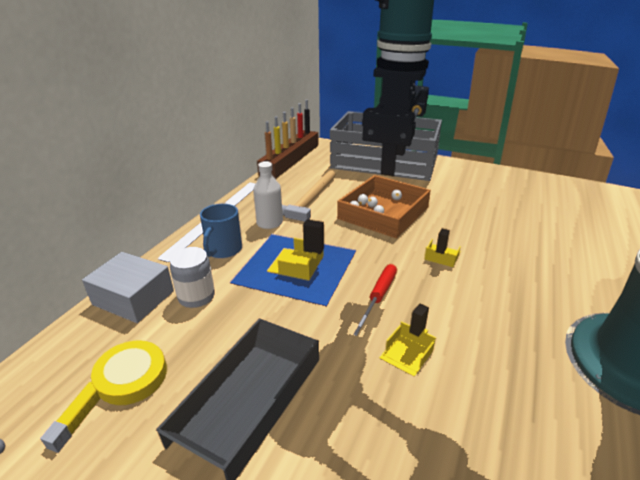

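Six balls sit in the tray (top view around column 420–495, row 228–268), and the pan is empty. The scoop stands flat on the mat (top view at 313,215), with its grip top at 107.8 mm against the expected 107 mm. Everything else is undisturbed and the arm is clear.

```bash
python3 -c "
from cell import r
print(r.sign_off())"
```

```text
the job is handed in; nothing more can be done
None
```

The job is done and handed in at about 26 s of the 72 s allowed. One scoop pass took all six balls from the pan, and I tipped them into the wooden tray. I then set the scoop down flat on the blue mat, released it and moved the arm clear.

- **Balls:** the last top picture shows six in the tray and none in the pan or elsewhere. The last side picture shows the pan empty and balls only in the tray.
- **Scoop:** it stands fully on the mat. Its grip top measured 107.8 mm high, against 107 mm expected when flat.
- **Other things:** in the last top and side pictures they look where they were at the start. One look-alike scoop and the awl's handle were hidden under the arm in the top view, but the side view shows both.
- **Forces:** the highest wrist reading I saw was about 14 N, when the lip met the pan's end wall. Setting the scoop down on the mat read about 10 N. I only read forces at the end of each move, so short peaks in between could have been higher.

No check failed. The front three balls stayed put at a 16° tilt in the pan and only rolled back into the scoop at about 27°.

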